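Kit the service tray for an engine oil and plug change

ROBOT

A 7-joint arm with a two-finger parallel gripper is mounted at the origin on the work surface. World frame = base frame: x ahead of the robot, y to its left, z up, the work surface at z = 0. Lengths are in m, angles in rad, forces in N, time in s.
With the tool pointing down it reaches from about 0.4 to 0.875 m from the base axis. Payload 19.3 kg.
Tool frame: the origin (TCP) lies between the finger pads; the fingertips stand 17 mm ahead of it and the grasp point (between the pads) lies 2 mm behind it; z points along the fingers, x is the direction in which the jaws open and shut, and the axes are right-handed (so a half turn about z gives the same grasp; the last joint's range is limited). The gripper opens to 85 mm and grips with 20 to 120 N. Pads are 22 mm wide; open, the fingers measure 114 mm over their backs; the gripper's body (76 mm by 85 mm) begins 54 mm behind the grasp point. The pads swing forward as they close: fully open they stand 13 mm farther back than shut.
Start: joints at [-1.263, 0.521, -0.036, 1.599, 0.021, 1.021, -0.113], TCP at [0.231, 0.581, 0.248] pointing down, gripper open.
Joint ranges: [-2.91, 2.91], [-0.3, 2.13], [-1.5, 1.42], [0.17, 2.43], [-1.26, 4.41], [0.16, 1.93], [-2.52, 2.52]. Speed limits (rad/s): [1.89, 1.89, 2.39, 2.39, 3.01, 3.01, 3.01].

INTERFACE

Orientations are given as [roll, pitch, yaw] about the fixed x, y, z axes, in that order (R = Rz(yaw) Ry(pitch) Rx(roll)).
In Python, from workcell import bot gives the robot as it stands. The module is installed in compiled form; this text tells all that it offers.
- The arm moves only by the tool arm_command, never from a script. Its argument "targets" is a list of rows, each a list of 6 numbers: the shift along the tool's x, y, z in mm, then the turn, a rotation vector about the tool's x, y, z in degrees. In form: [[x, y, z, wx, wy, wz], ...]. A call has 1 to 8 rows; each row shifts and turns the pose as measured when the row begins, along the tool's axes as they then stand; what a row does not reach is not made up. A row lasts 1/10 s, in which the tool goes at most 50 mm and 8.59 degrees, less where a joint would pass 70% of its speed; a pose out of reach is approached as far as the arm can. A call is refused whole if a number of a shift passes 50 or a number of a turn 8.59, either way. A call with a gripper value outside its range is refused whole. "grip" is the opening in per cent of the stroke, from 0 (shut) to 100 (fully open), set as the call begins (left out, the last holds). The fingers move at their own pace and stop on an object; "grip_force" is the grip in N (left out, the last holds). Time passes only in rows, so rows that do not move let the fingers close. It gives the time, the measured TCP pose, the force and the opening at its end, in the units of the state.
- bot.observe(): the state, without advancing time (a new reading comes with each control period).
- bot.grab_frame(name): name is "side" or "top"; returns a dict with "color" (384x512x3 uint8, red, green, blue), "depth" (384x512 float32, m along the optical axis (not along the pixel's ray), 0 where there is no reading), "fov_y" (degrees; the focal length in pixels is half the picture's height over the tangent of half this angle, whatever the lens; pixels are square), "cx", "cy" (the principal point, pixels), "R" (3x3) and "t" (3): a world point X has camera coordinates R X + t. Camera axes: x right, y down, z forward; pixel columns grow to the right and rows downward; lengths in m; the calibration is good to about 2 mm. A picture is of the moment at which its call begins.
- bot.job_done(): hands the job in, once; it reports no verdict.
The state is a dict: "clock": time; "qpos": joint angles; "qd": joint speeds; "joint_efforts": joint torques, N m; "position": TCP position; "tool_rot": TCP orientation; "force": force on the tool from outside, world axes, zero at the start; "moment": the same for the moment, N m; "grip_width": finger opening in m.
Only numpy, scipy, OpenCV 4.12 (cv2) and the standard library are available. Lean on these libraries where they do the work, as an engineer would, in place of code of your own. Each camera call takes 0.05 s, during which the arm holds its last target. There are 200 camera calls.

TASK

Lay out the service tray for the engine: put the new oil filter, the new spark plug, the magnetic drain plug and the filter cover each into the recess shaped for it in the red tray, sitting flat on the recess floor near its middle: the filter standing, the drain plug standing on its head, the cover dome up, the spark plug lying along its slot. Leave the used black filter and the fouled brown spark plug where they are on the mat.

Things in the scene. Friction and masses are not known exactly. Their poses are not given: they have to be found in the camera images.
- new_filter: New oil filter: pleated cylinder 42 mm in diameter, 38 mm tall, with end caps and a hole in the top, standing on the mat. Origin: centre of its underside, z up. Orange end caps, clean cream paper. About 50 g. The six loose parts stand about 90 to 110 mm apart on a green mat, 4 mm thick, on the other side of the robot's centre line from the red tray.
- used_filter: Used oil filter, to be left alone: pleated cylinder 42 mm in diameter, 38 mm tall, with end caps and a hole in the top, standing on the mat. Origin: centre of its underside, z up. Black, oil-soaked caps, dark brown paper.
- new_plug: New spark plug, lying on the mat: 80 mm long, threaded nose (10 mm thick) to -x, terminal to +x, in the middle a shell with hexagon, 24 mm long and 16 mm thick. Origin: on the plug's axis at mid-shell, 8 mm above what it lies on; x along the plug. White ceramic, bright metal. About 45 g; grip it across the shell.
- used_plug: Used, fouled spark plug, to be left alone, lying on the mat: 80 mm long, threaded nose (10 mm thick) to -x, terminal to +x, in the middle a shell with hexagon, 24 mm long and 16 mm thick. Origin: on the plug's axis at mid-shell, 8 mm above what it lies on; x along the plug. Brown ceramic, dull brown shell, sooty black thread.
- drain_plug: Magnetic oil drain plug, a steel bolt standing on its head on the mat: hexagon head 24 mm across, 12 mm high; above it a collar with copper washer, 30 mm in diameter, up to 17 mm; then the threaded stem, 16 mm in diameter, up to 33 mm (the place to grip), and a black magnet tip, up to 36 mm. Origin: centre of its underside, z up. About 80 g.
- filter_cover: Cast aluminium filter cover lying on the mat, dome up: flange 7 mm thick, 52 mm wide, with two bolt ears along x (84 mm over the ears); on it a round dome 40 mm in diameter, 7 to 22 mm above the underside: grip the dome across y, fingertips 8 mm or more above the underside. Origin: centre of its underside; x along the ears, z up. About 120 g.
- filter_nest: Oil filter's insert: fixed black moulded plate 116 mm square, 10 mm thick, one of four filling a low red tray (rim 14 mm above the bench). Origin: centre of its underside, 2 mm above the bench; z up. The blue recess floor is 4 mm above the origin, the black top 10 mm. Recess: a regular octagon in the middle, 64 mm across flats.
- plug_nest: Spark plug's insert: fixed black moulded plate 116 mm square, 10 mm thick, one of four filling a low red tray (rim 14 mm above the bench). Origin: centre of its underside, 2 mm above the bench; z up. The blue recess floor is 4 mm above the origin, the black top 10 mm. Recess: a cross: slot 104 mm long (along x), 36 mm wide, crossed in the middle by a finger clearance 44 mm wide, 96 mm long (along y).
- drain_nest: Drain plug's insert: fixed black moulded plate 116 mm square, 10 mm thick, one of four filling a low red tray (rim 14 mm above the bench). Origin: centre of its underside, 2 mm above the bench; z up. The blue recess floor is 4 mm above the origin, the black top 10 mm. Recess: a hexagon in the middle, 55 mm over corners (along x), 48 mm over flats (along y).
- cover_nest: Filter cover's insert: fixed black moulded plate 116 mm square, 10 mm thick, one of four filling a low red tray (rim 14 mm above the bench). Origin: centre of its underside, 2 mm above the bench; z up. The blue recess floor is 4 mm above the origin, the black top 10 mm. Recess: a lozenge with cut ends, 104 mm long (along x, for the ears) and 72 mm wide; its ends are 28 mm wide.
Not all that is in view belongs to the job. Several things look just like the filter_cover: the one meant starts farthest to the robot's left.

How it is judged:
At the end, for the whole second after the job is handed in: Each of the four parts rests, released, on the floor of its own recess: within 15 mm of the insert's centre and 3 mm of its resting height; upright within 0.12 rad, the spark plug within 0.25 rad of its slot (either way round). Both used parts are within 25 mm of where they began (horizontal distance between new_filter and filter_nest below 0.015 m and z of new_filter in the frame of filter_nest between 0.001 and 0.007 m and angle between each of new_filter, drain_plug, filter_cover's own z axis and vertical below 0.12 rad and linear speed of each of new_filter, new_plug, drain_plug, filter_cover below 0.02 m/s and horizontal distance between new_plug and plug_nest below 0.015 m and z of new_plug in the frame of plug_nest between 0.009 and 0.015 m and angle between the x axis of new_plug and the x axis of plug_nest, either way round below 0.25 rad and horizontal distance between drain_plug and drain_nest below 0.015 m and z of drain_plug in the frame of drain_nest between 0.001 and 0.007 m and horizontal distance between filter_cover and cover_nest below 0.015 m and z of filter_cover in the frame of cover_nest between 0.001 and 0.007 m and distance of each of used_filter, used_plug from where it was at the start of the episode below 0.025 m); the robot touches nothing.
It fails at once if a used part (used filter) is moved more than 25 mm (distance of used_filter from where it was at the start of the episode above 0.025 m).
It fails at once if a used part (used plug) is moved more than 25 mm (distance of used_plug from where it was at the start of the episode above 0.025 m).
It also fails if it takes over 106 s, if anything falls off the work surface, if the arm or the gripper's body presses on something with over 40 N, if the wrist force passes 120 N, or if a joint passes its speed limit or range.

## Working session

There is one attempt and no reset: what is moved stays moved. The work goes in short steps, Python scripts to look and compute and a tool call to move; the robot and the scene stay as the last step left them, time stands still between calls to the robot, and variables do not carry over. Pictures are saved under pics/ and viewed, about 12 in all and at most 16, crops included, and the job is handed in when it is done.

Besides the shell and the picture viewer there is one more tool, called as name(argument=value, ...), one argument or row to a line, values as JSON. arm_command: Moves the arm, as the interface text tells. Its arguments: {"type":"object","properties":{"targets":{"type":"array"},"grip":{"type":"number"},"grip_force":{"type":"number"}},"required":["targets"]}

```bash
mkdir -p pics
cat > h.py <<'E'
import numpy as np, cv2
from workcell import bot
def grab(n):
    f=bot.grab_frame(n); h=f["color"].shape[0]; f["f"]=h/2/np.tan(np.radians(f["fov_y"])/2); f["R"]=np.array(f["R"]);f["t"]=np.array(f["t"]); return f
def ray(f,u,v,z):
    d=f["R"].T@np.array([(u-f["cx"])/f["f"],(v-f["cy"])/f["f"],1]); c=-f["R"].T@f["t"]
    return c+d*(z-c[2])/d[2]
def cloud(f):
    v,u=np.mgrid[:384,:512]; d=f["depth"]
    p=np.stack([(u-f["cx"])/f["f"]*d,(v-f["cy"])/f["f"]*d,d],-1)
    return (p-f["t"])@f["R"]
def proj(f,X):
    p=f["R"]@np.array(X)+f["t"]; return p[:2]/p[2]*f["f"]+[f["cx"],f["cy"]]
def save(f,n): cv2.imwrite("pics/"+n,cv2.resize(f["color"][...,::-1],(800,600),interpolation=cv2.INTER_CUBIC))
E
python3 - <<'E'
from h import *
print(bot.observe())
for n in("top","side"):
    f=grab(n); save(f,n+"1.png"); print(n,f["f"],f["cx"],f["cy"],-f["R"].T@f["t"],f["R"].round(3).tolist()); np.savez(n+".npz",**f)
E
```

```text
{'clock': 0.0, 'qpos': array([-1.26320975,  0.52203982, -0.03632613,  1.60001493,  0.02117585,
        1.02110948, -0.11281537]), 'qd': array([-0.00028301,  0.00127125,  0.00121682,  0.00169026,  0.00114171,
       -0.00049773, -0.00014095]), 'joint_efforts': array([ 2.66992163e-05, -9.27098250e+01,  1.98014461e+00, -3.69925725e+01,
        1.79141562e-02,  8.20220739e-03, -4.70246800e-05]), 'position': array([0.23044704, 0.58060839, 0.24770717]), 'tool_rot': array([3.14152686e+00, 1.18574531e-03, 1.19297077e+00]), 'force': array([ 0.05228705,  0.36375133, -1.00479719]), 'moment': array([ 0.04198293,  0.02670326, -0.03012271]), 'grip_width': 0.08546262791244498}
top 402.55413902579215 256.33815033504163 187.35193779195376 [0.24571942 0.02845212 1.02378712] [[-0.044, -0.999, 0.002], [-0.972, 0.042, -0.23], [0.23, -0.012, -0.973]]
side 375.9402080053843 259.37404934528473 189.2036849567652 [0.42912588 0.67705993 0.70456817] [[-0.999, -0.032, -0.019], [-0.01, 0.721, -0.693], [0.036, -0.692, -0.721]]
```

View pics/top1.png

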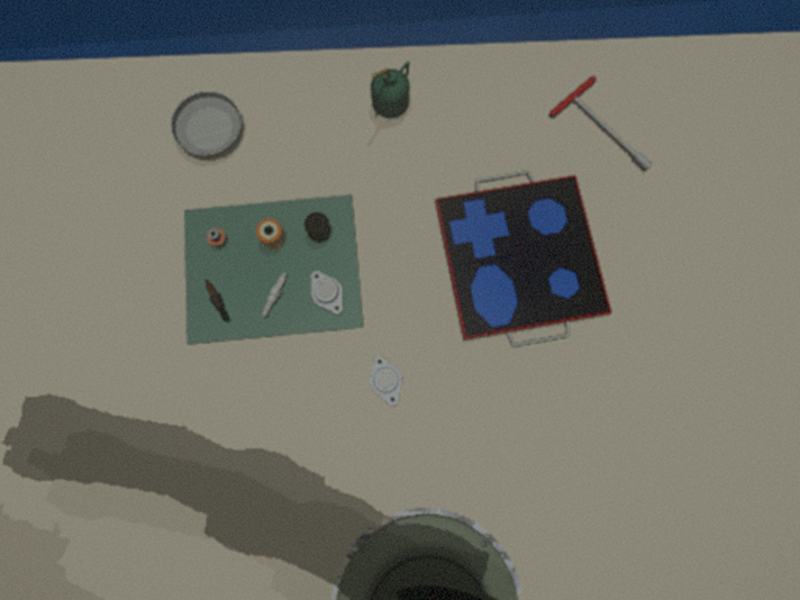

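View pics/side1.png

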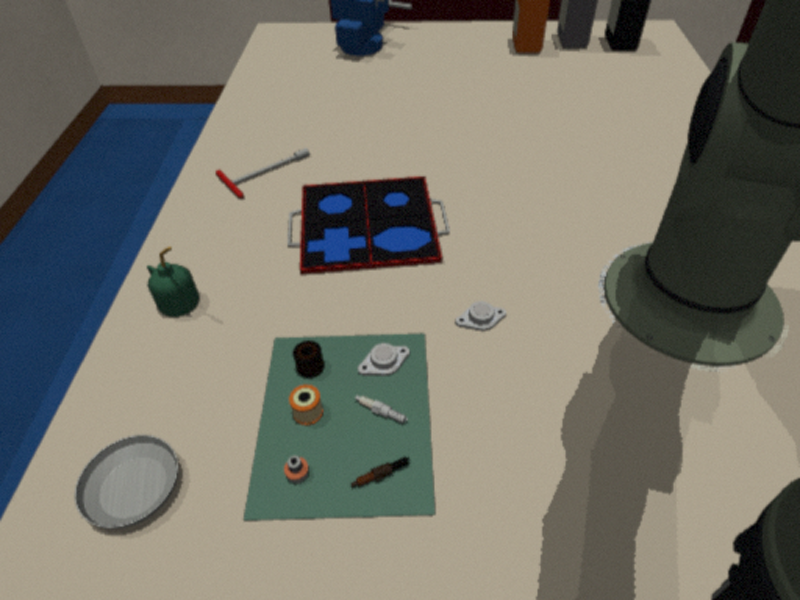

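Top view (800×600 pixels): the mat holds the drain plug (216,237), new filter (269,231), used filter (318,226), used plug (217,300), new plug (275,295) and cover (326,291). The cover lookalike at (386,380) lies further right, on the bench. The tray has the cross at (480,228), octagon (547,216), lozenge (494,295) and hexagon (564,283).

```bash
cat > meas.py <<'E'
from h import *
def blobs(f,mask,mn):
    n,l,s,c=cv2.connectedComponentsWithStats(mask.astype(np.uint8))
    return [(c[i],s[i,4],l==i) for i in range(1,n) if s[i,4]>=mn]
if __name__=="__main__":
  for n in("top","side"):
    f=dict(np.load(n+".npz")); P=cloud(f); hsv=cv2.cvtColor(f["color"],cv2.COLOR_RGB2HSV); X=P[...,0];Y=P[...,1];Z=P[...,2]
    tray=(Y<0)&(X>.3)&(X<.9)&(Y>-.45)
    print(n,"bench z",np.median(Z[(abs(X-.45)<.03)&(abs(Y)<.05)&(Z<.01)&(f["depth"]>0)]).round(4))
    for c,a,m in blobs(f,(hsv[...,0]>100)&(hsv[...,0]<125)&(hsv[...,1]>120)&(hsv[...,2]>60)&tray,60):
        cn=max(cv2.findContours(m.astype(np.uint8),0,2)[0],key=cv2.contourArea)[:,0]
        W=np.array([ray(f,u,v,.006)[:2] for u,v in cn])*1000
        r=cv2.minAreaRect(W.astype(np.float32)); h=cv2.convexHull(W.astype(np.float32)); M=cv2.moments(h)
        print("blue",c.round(1),a,"hullcentre",round(M['m10']/M['m00'],1),round(M['m01']/M['m00'],1),"rect",np.round(r[0],1),np.round(r[1],1),round(r[2],1),"z",Z[m].mean().round(4))
    for c,a,m in blobs(f,(Z>.009)&(X>.3)&(X<.8)&(Y>-.03)&(Y<.45)&(Z<.1)&(f["depth"]>0),15):
        zt=np.percentile(Z[m],95); q=np.stack([X[m],Y[m]],1)*1000
        w,V=np.linalg.eigh(np.cov(q.T)); t=q[Z[m]>zt-.005]
        print("obj",c.round(1),a,"ztop",zt.round(4),"mean",q.mean(0).round(1),"topmean",t.mean(0).round(1),"axis",np.degrees(np.arctan2(V[1,1],V[0,1])).round(1),"sd",np.sqrt(w).round(1),np.median(f["color"][m],0))
E
python3 meas.py
```

```text
top bench z 0.001
blue [306.6 145.8] 841 hullcentre 594.7 -123.3 rect [ 594.7 -123.1] [93.9 94.6] 52.6 z 0.0075
blue [350.  138.2] 456 hullcentre 610.8 -241.0 rect [ 610.9 -240.7] [63.6 64. ] 7.5 z 0.0076
blue [315.9 188.5] 889 hullcentre 477.1 -138.8 rect [ 477.1 -139. ] [104.7  73. ] 7.4 z 0.0076
blue [360.5 180.6] 299 hullcentre 492.9 -256.8 rect [ 493.1 -256.9] [49.5 51.1] 84.4 z 0.0077
obj [127.5  90.8] 199 ztop 0.0289 mean [768.5 354.2] topmean [762.1 349.7] axis 81.5 sd [17.2 40.6] [ 99. 100.  96.]
obj [203.  144.6] 256 ztop 0.0463 mean [597.7 148.6] topmean [600.  149.4] axis -176.0 sd [10.6 11.9] [43. 42. 36.]
obj [172.7 149.1] 262 ztop 0.0458 mean [589.1 226.5] topmean [591.9 228.1] axis -138.3 sd [10.8 11.5] [122.  88.  57.]
obj [138.3 151.8] 109 ztop 0.0416 mean [589.3 317.7] topmean [591.3 319.4] axis 128.1 sd [6.5 7.5] [106.  82.  63.]
obj [175.1 188.5] 149 ztop 0.0214 mean [489.8 224.2] topmean [489.9 224.8] axis 152.6 sd [ 3.9 20.4] [119. 121. 113.]
obj [209. 187.] 399 ztop 0.0296 mean [489.3 137.1] topmean [491.1 138.3] axis -150.6 sd [11.8 18.9] [132. 134. 129.]
obj
[... 870 characters left out ...]
.3 229.9] 427 ztop 0.0272 mean [491.8 147.6] topmean [492.1 144.1] axis -152.3 sd [10.7 18.8] [149. 149. 144.]
obj [195.5 258. ] 402 ztop 0.0436 mean [591.1 237.5] topmean [592.7 233.2] axis 118.8 sd [10.7 11.1] [128.  83.  53.]
obj [243.7 261.4] 208 ztop 0.0204 mean [490.7 231.3] topmean [490.7 230.8] axis 153.5 sd [ 3.8 20.9] [131.  133.5 127.5]
obj [100.3 304.5] 375 ztop 0.0268 mean [767.8 335.9] topmean [764.6 347.3] axis 97.5 sd [17.1 42.9] [101. 100.  96.]
obj [189.2 299.9] 196 ztop 0.0386 mean [591.1 327.9] topmean [592.5 325. ] axis -156.5 sd [6.2 7.4] [121.   83.5  58. ]
obj [243.6 301.8] 248 ztop 0.02 mean [484.9 324.4] topmean [484.7 323.6] axis -153.1 sd [ 3.6 20.6] [38. 31. 21.]
```

```bash
cat > m2.py <<'E'
from meas import *
import sys
for n in("top","side"):
    f=dict(np.load(n+".npz")); P=cloud(f); C=f["color"].astype(int); hsv=cv2.cvtColor(f["color"],cv2.COLOR_RGB2HSV)
    near=lambda x,y,r:(np.hypot(P[...,0]-x,P[...,1]-y)<r)&(f["depth"]>0)
    gray=(hsv[...,1]<60)&(hsv[...,2]>90)
    def rep(name,m,z):
        m=max(blobs(f,m,5),key=lambda b:b[1])[2]
        v,u=np.nonzero(m); W=np.array([ray(f,a,b,z)[:2] for a,b in zip(u,v)])*1000
        r=cv2.minAreaRect(W.astype(np.float32)); w,V=np.linalg.eigh(np.cov(W.T))
        print(n,name,m.sum(),"mean",W.mean(0).round(1),"rect",np.round(r[0],1),np.round(r[1],1),round(r[2],1),"axis",np.degrees(np.arctan2(V[1,1],V[0,1])).round(1))
    rep("cover",near(.4915,.141,.055)&gray,.013)
    rep("newplug",near(.490,.228,.05)&gray,.012)
    rep("dome",near(.4915,.141,.024)&gray&(P[...,2]>.02),.026)
    rep("filtercap",near(.592,.231,.03)&(P[...,2]>.037),.042)
    rep("drain washer",near(.592,.322,.03)&(hsv[...,0]<18)&(hsv[...,1]>110),.0205)
    rep("drain tip",near(.592,.322,.03)&(P[...,2]>.0345),.040)
    # cross arms
    if n=="top":
        m=(hsv[...,0]>100)&(hsv[...,0]<125)&(hsv[...,1]>120)&near(.5947,-.1233,.07)
        v,u=np.nonzero(m); W=np.array([ray(f,a,b,.006)[:2] for a,b in zip(u,v)])*1000-[594.7,-123.3]
        a=np.radians(7.5); q=W@np.array([[np.cos(a),-np.sin(a)],[np.sin(a),np.cos(a)]])
        print("x'ext",q.min(0).round(1),q.max(0).round(1),"width of x' arm",np.ptp(q[abs(q[:,0])>28][:,1]),"width of y' arm",np.ptp(q[abs(q[:,1])>28][:,0]))
E
python3 m2.py
```

```text
top cover 1343 mean [488.5 140.1] rect [488.9 140.3] [108.5 106. ] 87.5 axis 127.5
top newplug 988 mean [487.  226.1] rect [488.9 226.7] [98.5 97.5] 43.5 axis -141.0
top dome 187 mean [490.9 138. ] rect [490.5 137.5] [38.4 36.7] 87.5 axis 147.0
top filtercap 199 mean [592.1 228. ] rect [592.2 227.5] [41.4 39.8] 60.5 axis -153.7
top drain washer 40 mean [588.6 316.7] rect [590.  318.3] [19.2 23.8] 43.0 axis 130.7
top drain tip 33 mean [590.7 319. ] rect [591.3 318.9] [15.4 15. ] 65.5 axis -135.9
x'ext [-69.4 -48.9] [51.6 49.1] width of x' arm 37.725884148167026 width of y' arm 45.00341479631107
side cover 452 mean [493.  140.4] rect [492.2 142.3] [77.  56.4] 60.8 axis -148.4
side newplug 216 mean [492.4 225.5] rect [492.9 227.3] [21.5 82.4] 61.1 axis 153.4
side dome 181 mean [492.2 143.7] rect [492.5 143.8] [36.8 37.9] 2.5 axis 160.4
side filtercap 270 mean [592.7 233.5] rect [593.  232.8] [39.9 42.9] 7.7 axis 107.6
side drain washer 100 mean [591.2 327.9] rect [592.  326.1] [28.3 25.5] 28.7 axis -154.9
side drain tip 54 mean [592.1 326.3] rect [592. 326.] [15.3 14.8] 1.2 axis 85.2
```

arm_command(
  targets=[
    [-11, 43, 10, 0, 0, 0],
    [-11, 43, 10, 0, 0, 0],
    [-11, 43, 10, 0, 0, 0],
    [-11, 43, 10, 0, 0, 0],
    [-11, 43, 10, 0, 0, 0],
    [-11, 43, 10, 0, 0, 0],
    [-11, 43, 10, 0, 0, 0],
    [-11, 43, 10, 0, 0, 0],
  ],
  grip=60,
  grip_force=40,
)

```text
clock: 0.9
position: [0.5214, 0.3703, 0.163]
tool_rot: [-3.138, 0.001, 1.206]
force: [0.4, 1.4, -0.1]
grip_width: 0.0513
```

```bash
cat > go.py <<'E'
import sys
from h import *
def plan(x,y,z,yaw=None,mod=True,maxmm=46,n=None):
    s=bot.observe(); p=np.array(s["position"])*1000; r=np.array(s["tool_rot"]); ps=r[2]
    yw=np.degrees(ps) if yaw is None else yaw
    dy=yw-np.degrees(ps); dy=(dy+90)%180-90 if mod else dy
    d=np.array([x,y,z])-p
    n=n or max(1,int(np.ceil(max(np.linalg.norm(d)/maxmm,abs(dy)/8.5))))
    print("t",round(s["clock"],2),"at",p.round(1),"rpy",np.degrees(r).round(2),"grip",round(s["grip_width"]*1000,1),"F",np.round(s["force"],1),"j7",round(s["qpos"][6],2))
    print("n",n,"dist",d.round(1),"dyaw",round(dy,1))
    k=ps
    for i in range(n):
        w=d/n; c,sn=np.cos(k),np.sin(k)
        print([round(float(a),1) for a in (c*w[0]+sn*w[1], sn*w[0]-c*w[1], -w[2])]+[0,0,round(-dy/n,2)])
        k+=np.radians(dy/n)
if __name__=="__main__":
    a=[float(v) for v in sys.argv[1:]]; plan(*a[:3],a[3] if len(a)>3 else None)
E
python3 go.py 592 322.5 100
```

```text
t 0.9 at [521.4 370.3 163. ] rpy [-1.7977e+02  6.0000e-02  6.9090e+01] grip 51.3 F [ 0.4  1.4 -0.1] j7 0.49
n 3 dist [ 70.6 -47.8 -63. ] dyaw 0.0
[-6.5, 27.7, 21.0, 0, 0, np.float64(-0.0)]
[-6.5, 27.7, 21.0, 0, 0, np.float64(-0.0)]
[-6.5, 27.7, 21.0, 0, 0, np.float64(-0.0)]
```

arm_command(
  targets=[
    [-7, 30, 23, 0, 0, 0],
    [-7, 30, 23, 0, 0, 0],
    [-7, 30, 23, 0, 0, 0],
    [0, 0, 0, 0, 0, 0],
  ],
)

```text
clock: 1.3
position: [0.605, 0.3087, 0.0886]
tool_rot: [-3.139, 0.005, 1.198]
force: [-0.8, -0.4, 0.1]
grip_width: 0.0513
```

```bash
python3 go.py 592 322.5 41
python3 - <<'E'
from h import *
f=grab("side"); s=bot.observe(); u,v=proj(f,s["position"]); print(u,v)
im=f["color"][170:362,100:356,::-1]; cv2.imwrite("pics/s2.png",cv2.resize(im,(800,600),interpolation=cv2.INTER_CUBIC))
E
```

```text
t 1.3 at [605.  308.7  88.6] rpy [-179.84    0.27   68.63] grip 51.3 F [-0.8 -0.4  0.1] j7 0.63
n 2 dist [-13.   13.8 -47.6] dyaw 0.0
[4.1, -8.6, 23.8, 0, 0, np.float64(-0.0)]
[4.1, -8.6, 23.8, 0, 0, np.float64(-0.0)]
178.6958304460836 274.84673785155337
```

View pics/s2.png

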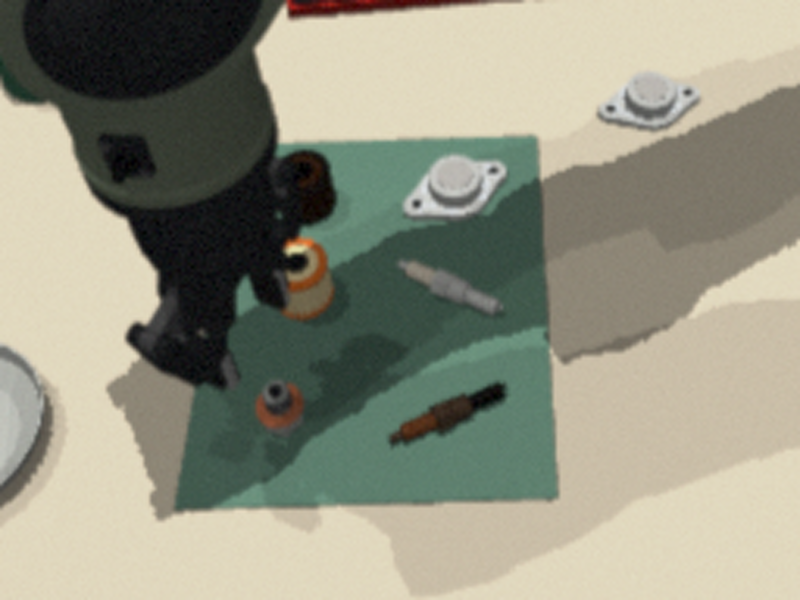

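Side crop: the open gripper hovers behind the drain plug (280,400), with its TCP projected at (246,327), between the fingertips. I'll centre it before going down.

arm_command(
  targets=[
    [8, -17, 8, 0, 0, 0],
    [0, 0, 4, 0, 0, 0],
    [0, 0, 0, 0, 0, 0],
  ],
)

```text
clock: 1.65
position: [0.5877, 0.3282, 0.0775]
tool_rot: [-3.137, 0.002, 1.202]
force: [0.4, -1.0, -1.0]
grip_width: 0.0516
```

```bash
python3 go.py 592 322.5 41
```

```text
t 1.65 at [587.7 328.2  77.5] rpy [-1.7973e+02  1.1000e-01  6.8850e+01] grip 51.6 F [ 0.4 -1.  -1. ] j7 0.6
n 1 dist [  4.3  -5.7 -36.5] dyaw 0.0
[-3.7, 6.0, 36.5, 0, 0, np.float64(-0.0)]
```

arm_command(
  targets=[
    [-3, 5, 10, 0, 0, 0],
    [0, 0, 10, 0, 0, 0],
    [0, 0, 9, 0, 0, 0],
    [0, 0, 4, 0, 0, 0],
    [0, 0, 0, 0, 0, 0],
    [0, 0, 0, 0, 0, 0],
  ],
)

```text
clock: 2.25
position: [0.59, 0.3251, 0.0419]
tool_rot: [-3.136, 0.001, 1.204]
force: [-0.2, 0.4, 0.7]
grip_width: 0.0511
```

```bash
python3 go.py 592 322.5 40
```

```text
t 2.25 at [590.  325.1  41.9] rpy [-1.7971e+02  8.0000e-02  6.9000e+01] grip 51.1 F [-0.2  0.4  0.7] j7 0.61
n 1 dist [ 2.  -2.6 -1.9] dyaw 0.0
[-1.7, 2.8, 1.9, 0, 0, np.float64(-0.0)]
```

arm_command(
  targets=[
    [-1, 2, 1, 0, 0, 0],
    [0, 0, 0, 0, 0, 0],
    [0, 0, 0, 0, 0, 0],
    [0, 0, 0, 0, 0, 0],
  ],
  grip=0,
  grip_force=60,
)

```text
clock: 2.65
position: [0.5922, 0.3234, 0.0418]
tool_rot: [-3.137, 0.0, 1.204]
force: [-1.0, 0.3, -0.9]
grip_width: 0.0131
```

arm_command(
  targets=[
    [0, 0, 0, 0, 0, 0],
    [0, 0, 0, 0, 0, 0],
  ],
)

```text
clock: 2.85
position: [0.5922, 0.3234, 0.0419]
tool_rot: [-3.137, 0.0, 1.204]
force: [0.5, -0.4, -0.2]
grip_width: 0.0131
```

arm_command(
  targets=[
    [0, 0, -15, 0, 0, 0],
    [0, 0, -30, 0, 0, 0],
    [0, 0, -30, 0, 0, 0],
    [0, 0, 0, 0, 0, 0],
  ],
)

```text
clock: 3.25
position: [0.5923, 0.3233, 0.1218]
tool_rot: [-3.137, 0.001, 1.204]
force: [0.2, -0.2, -1.1]
grip_width: 0.0131
```

```bash
python3 go.py 492.5 -257.2 110
python3 - <<'E'
from h import *
f=grab("side"); s=bot.observe(); u,v=proj(f,s["position"]); print(u,v)
im=f["color"][170:362,100:356,::-1]; cv2.imwrite("pics/s3.png",cv2.resize(im,(800,600),interpolation=cv2.INTER_CUBIC))
E
```

```text
t 3.25 at [592.3 323.3 121.8] rpy [-1.7974e+02  4.0000e-02  6.8980e+01] grip 13.1 F [ 0.2 -0.2 -1.1] j7 0.61
n 13 dist [ -99.8 -580.5  -11.8] dyaw 0.0
[-44.4, 8.8, 0.9, 0, 0, np.float64(-0.0)]
[-44.4, 8.8, 0.9, 0, 0, np.float64(-0.0)]
[-44.4, 8.8, 0.9, 0, 0, np.float64(-0.0)]
[-44.4, 8.8, 0.9, 0, 0, np.float64(-0.0)]
[-44.4, 8.8, 0.9, 0, 0, np.float64(-0.0)]
[-44.4, 8.8, 0.9, 0, 0, np.float64(-0.0)]
[-44.4, 8.8, 0.9, 0, 0, np.float64(-0.0)]
[-44.4, 8.8, 0.9, 0, 0, np.float64(-0.0)]
[-44.4, 8.8, 0.9, 0, 0, np.float64(-0.0)]
[-44.4, 8.8, 0.9, 0, 0, np.float64(-0.0)]
[-44.4, 8.8, 0.9, 0, 0, np.float64(-0.0)]
[-44.4, 8.8, 0.9, 0, 0, np.float64(-0.0)]
[-44.4, 8.8, 0.9, 0, 0, np.float64(-0.0)]
181.31443385039188 272.02538295660077
```

View pics/s3.png

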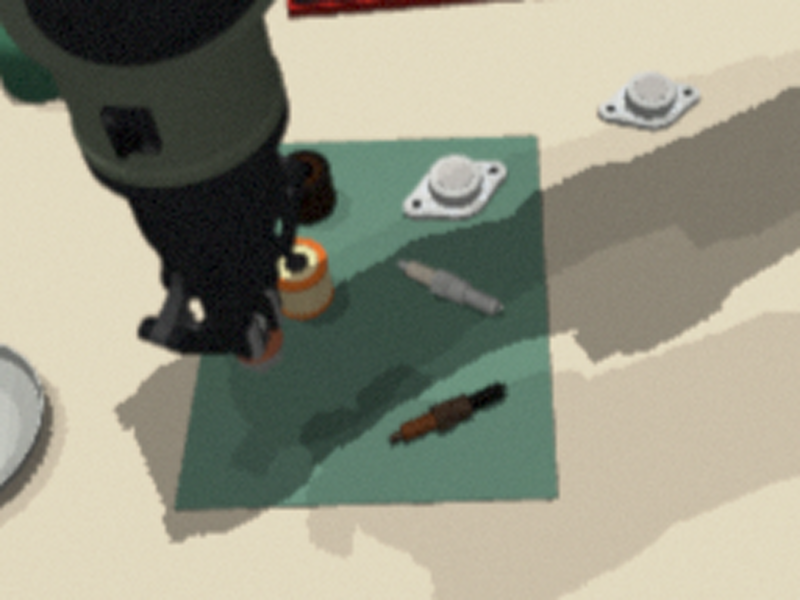

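The drain plug is held between the fingers at (262,345), and its place on the mat is empty. Next I carry it to the hexagon.

arm_command(
  targets=[
    [-30, 6, 0, 0, 0, 0],
    [-44, 8.8, 0, 0, 0, 0],
    [-44, 8.8, 0, 0, 0, 0],
    [-44, 8.8, 0, 0, 0, 0],
    [-44, 8.8, 0, 0, 0, 0],
    [-44, 8.8, 0, 0, 0, 0],
    [-44, 8.8, 0, 0, 0, 0],
    [-44, 8.8, 0, 0, 0, 0],
  ],
)

```text
clock: 4.1
position: [0.5297, -0.0214, 0.1187]
tool_rot: [-3.133, 0.0, 1.215]
force: [1.3, -0.3, -0.3]
grip_width: 0.0128
```

arm_command(
  targets=[
    [-44, 8.8, 0, 0, 0, 0],
    [-44, 8.8, 0, 0, 0, 0],
    [-44, 8.8, 0, 0, 0, 0],
    [-44, 8.8, 0, 0, 0, 0],
    [-25, 5, 0, 0, 0, 0],
    [-10, 2, 0, 0, 0, 0],
    [0, 0, 0, 0, 0, 0],
  ],
)

```text
clock: 4.8
position: [0.4893, -0.2483, 0.1176]
tool_rot: [-3.13, 0.003, 1.207]
force: [-0.2, 0.3, -1.2]
grip_width: 0.0129
```

```bash
python3 go.py 492.5 -257.2 110
```

```text
t 4.8 at [ 489.3 -248.3  117.6] rpy [-1.7936e+02  1.4000e-01  6.9170e+01] grip 12.9 F [-0.2  0.3 -1.2] j7 1.53
n 1 dist [ 3.2 -8.9 -7.6] dyaw 0.0
[-7.1, 6.2, 7.6, 0, 0, np.float64(-0.0)]
```

arm_command(
  targets=[
    [-6, 5.5, 10, -0.6, 0, 0],
    [0, 0, 15, 0, 0, 0],
    [0, 0, 15, 0, 0, 0],
    [0, 0, 10, 0, 0, 0],
    [0, 0, 5, 0, 0, 0],
    [0, 0, 0, 0, 0, 0],
  ],
)

```text
clock: 5.4
position: [0.4954, -0.2493, 0.0581]
tool_rot: [3.141, -0.0, 1.217]
force: [0.6, -0.4, -0.7]
grip_width: 0.013
```

```bash
python3 go.py 492.5 -257.2 44
python3 - <<'E'
from h import *
f=grab("side"); s=bot.observe(); u,v=proj(f,s["position"]); print(u,v)
im=f["color"][80:200,170:330,::-1]; cv2.imwrite("pics/s4.png",cv2.resize(im,(800,600),interpolation=cv2.INTER_CUBIC))
E
```

```text
t 5.4 at [ 495.4 -249.3   58.1] rpy [ 1.7995e+02 -2.0000e-02  6.9710e+01] grip 13.0 F [ 0.6 -0.4 -0.7] j7 1.53
n 1 dist [ -2.9  -7.9 -14.1] dyaw 0.0
[-8.4, 0.1, 14.1, 0, 0, np.float64(-0.0)]
251.3001059512514 114.36622088719152
```

View pics/s4.png

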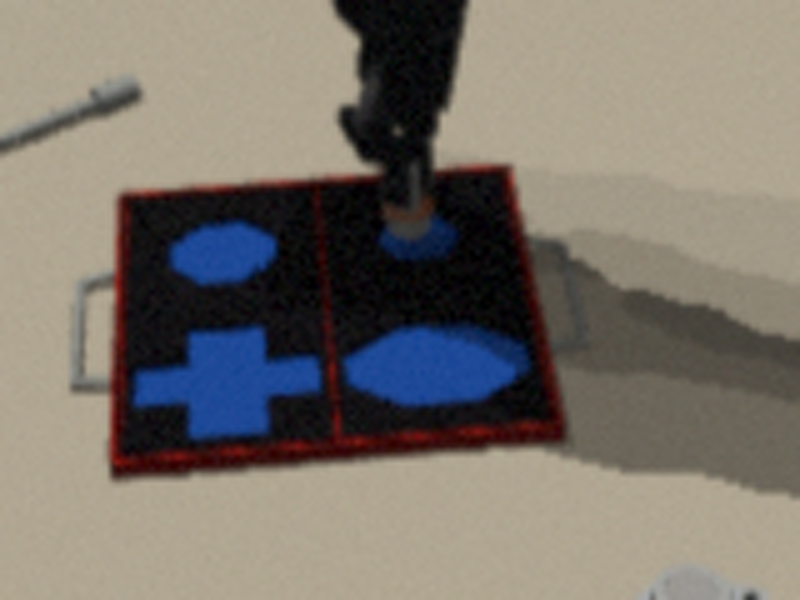

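The plug hangs above the hexagon: its head is at column 408, against about 418 for the hexagon's centre. I'll shift it about 8 mm and lower it.

arm_command(
  targets=[
    [-8, 0, 3, 0, 0, 0],
    [-1, 0, 4, 0, 0, 0],
    [0, 0, 3, 0, 0, 0],
    [0, 0, 0, 0, 0, 0],
  ],
)

```text
clock: 5.85
position: [0.4928, -0.259, 0.049]
tool_rot: [3.138, -0.0, 1.216]
force: [0.3, -0.3, -0.7]
grip_width: 0.0128
```

```bash
python3 go.py 492.5 -257.2 44
```

```text
t 5.85 at [ 492.8 -259.    49. ] rpy [179.8  -0.   69.7] grip 12.8 F [ 0.3 -0.3 -0.7] j7 1.55
n 1 dist [-0.3  1.8 -5. ] dyaw 0.0
[1.6, -0.9, 5.0, 0, 0, np.float64(-0.0)]
```

arm_command(
  targets=[
    [1, 0, 2, 0, 0, 0],
    [0, 0, 2, 0, 0, 0],
    [0, 0, 1, 0, 0, 0],
    [0, 0, 0, 0, 0, 0],
  ],
)

```text
clock: 6.25
position: [0.4934, -0.258, 0.0438]
tool_rot: [3.138, -0.0, 1.216]
force: [-0.4, 0.6, -1.0]
grip_width: 0.0127
```

arm_command(
  targets=[
    [0, 0, 0, 0, 0, 0],
    [0, 0, 0, 0, 0, 0],
    [0, 0, 0, 0, 0, 0],
  ],
  grip=45,
)

```text
clock: 6.55
position: [0.4936, -0.2579, 0.044]
tool_rot: [3.137, -0.0, 1.217]
force: [0.8, -0.3, 0.6]
grip_width: 0.0383
```

arm_command(
  targets=[
    [0, 0, -15, 0, 0, 0],
    [0, 0, -30, 0, 0, 0],
    [0, 0, -25, 0, 0, 0],
    [0, 0, 0, 0, 0, 0],
  ],
)

```text
clock: 6.95
position: [0.4932, -0.2578, 0.1191]
tool_rot: [3.138, -0.0, 1.217]
force: [0.2, -0.5, 0.2]
grip_width: 0.0382
```

```bash
python3 go.py 592.3 231 110 0
```

```text
t 6.95 at [ 493.2 -257.8  119.1] rpy [ 1.7977e+02 -1.0000e-02  6.9710e+01] grip 38.2 F [ 0.2 -0.5  0.2] j7 1.55
n 11 dist [ 99.1 488.8  -9.1] dyaw -69.7
[44.8, -7.0, 0.8, 0, 0, np.float64(6.34)]
[43.8, -11.9, 0.8, 0, 0, np.float64(6.34)]
[42.2, -16.6, 0.8, 0, 0, np.float64(6.34)]
[40.1, -21.2, 0.8, 0, 0, np.float64(6.34)]
[37.5, -25.5, 0.8, 0, 0, np.float64(6.34)]
[34.5, -29.5, 0.8, 0, 0, np.float64(6.34)]
[31.0, -33.1, 0.8, 0, 0, np.float64(6.34)]
[27.2, -36.3, 0.8, 0, 0, np.float64(6.34)]
[23.0, -39.1, 0.8, 0, 0, np.float64(6.34)]
[18.5, -41.4, 0.8, 0, 0, np.float64(6.34)]
[13.9, -43.2, 0.8, 0, 0, np.float64(6.34)]
```

arm_command(
  targets=[
    [30, -5, 0, 0, 0, 6.3],
    [44, -12, 0, 0, 0, 6.3],
    [42, -16.6, 0, 0, 0, 6.3],
    [40, -21, 0, 0, 0, 6.3],
    [37.5, -25.5, 0, 0, 0, 6.3],
    [34.5, -29.5, 0, 0, 0, 6.3],
    [31, -33, 0, 0, 0, 6.3],
    [27, -36, 0, 0, 0, 6.3],
  ],
  grip=85,
)

```text
clock: 7.75
position: [0.5685, 0.0861, 0.1243]
tool_rot: [3.136, -0.008, 0.291]
force: [0.4, -0.5, -0.9]
grip_width: 0.0725
```

arm_command(
  targets=[
    [20, -36, 0, 0, 0, 6.3],
    [16, -38, 0, 0, 0, 6.3],
    [8, -25, 0, 0, 0, 4],
    [0, 0, 0, 0, 0, 0],
  ],
)

```text
clock: 8.15
position: [0.5925, 0.2056, 0.1256]
tool_rot: [-3.141, -0.01, -0.006]
force: [0.6, -0.1, -0.2]
grip_width: 0.0726
```

```bash
python3 go.py 592.3 231 90 0;  python3 - <<'E'
from h import *
f=grab("side")
im=f["color"][80:200,170:330,::-1]; cv2.imwrite("pics/s5.png",cv2.resize(im,(800,600),interpolation=cv2.INTER_CUBIC))
E
```

```text
t 8.15 at [592.5 205.6 125.6] rpy [-179.94   -0.59   -0.33] grip 72.6 F [ 0.6 -0.1 -0.2] j7 -0.18
n 1 dist [ -0.2  25.4 -35.6] dyaw 0.3
[-0.3, -25.4, 35.6, 0, 0, np.float64(-0.33)]
```

View pics/s5.png

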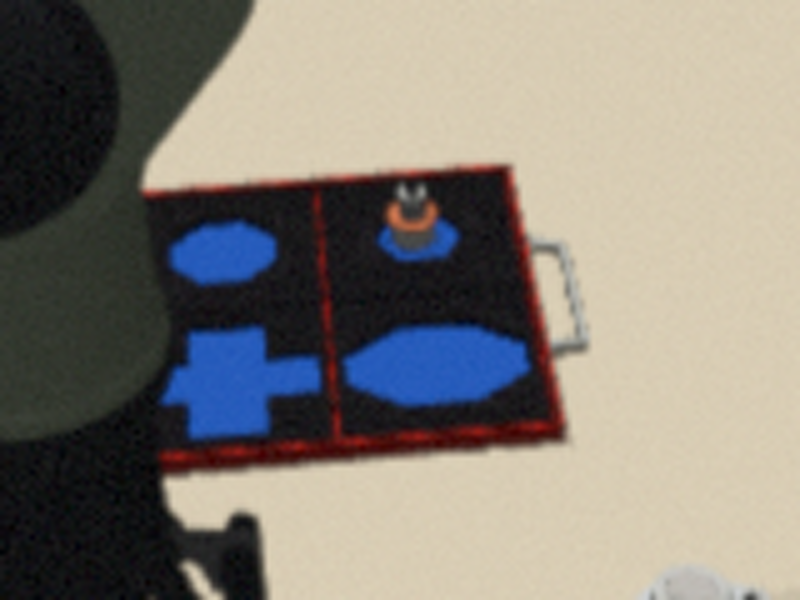

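The drain plug stands upright in the hexagon at (412,235), about 4 mm off centre, which is well inside 15 mm. The filter is next.

arm_command(
  targets=[
    [0, -12, 10, 0, 0.5, 0],
    [0, -10, 15, 0, 0, 0],
    [0, -1, 10, 0, 0, 0],
    [0, 0, 0, 0, 0, 0],
  ],
)

```text
clock: 8.6
position: [0.5925, 0.2256, 0.0876]
tool_rot: [3.141, -0.019, -0.006]
force: [-0.3, 0.4, 0.3]
grip_width: 0.0725
```

```bash
python3 go.py 592.3 231 33 0
```

```text
t 8.6 at [592.5 225.6  87.6] rpy [179.99  -1.07  -0.32] grip 72.5 F [-0.3  0.4  0.3] j7 -0.2
n 2 dist [ -0.2   5.4 -54.6] dyaw 0.3
[-0.1, -2.7, 27.3, 0, 0, np.float64(-0.16)]
[-0.1, -2.7, 27.3, 0, 0, np.float64(-0.16)]
```

arm_command(
  targets=[
    [0, -5, 12, 0, -1.0, 0],
    [0, 0, 15, 0, 0, 0],
    [0, 0, 12, 0, 0, 0],
    [0, 0, 8, 0, 0, 0],
    [0, 0, 4, 0, 0, 0],
    [0, 0, 0, 0, 0, 0],
  ],
)

```text
clock: 9.2
position: [0.5927, 0.2285, 0.031]
tool_rot: [3.14, 0.002, -0.008]
force: [-0.4, 0.5, 0.9]
grip_width: 0.0726
```

```bash
python3 go.py 592.3 231 33 0
```

```text
t 9.2 at [592.7 228.5  31. ] rpy [ 1.7991e+02  1.2000e-01 -4.6000e-01] grip 72.6 F [-0.4  0.5  0.9] j7 -0.18
n 1 dist [-0.4  2.5  2. ] dyaw 0.5
[-0.4, -2.5, -2.0, 0, 0, np.float64(-0.46)]
```

arm_command(
  targets=[
    [0, -2, -1.5, 0, 0, 0],
    [0, 0, 0, 0, 0, 0],
    [0, 0, 0, 0, 0, 0],
    [0, 0, 0, 0, 0, 0],
    [0, 0, 0, 0, 0, 0],
  ],
  grip=0,
  grip_force=40,
)

```text
clock: 9.7
position: [0.5936, 0.2311, 0.0344]
tool_rot: [3.141, -0.0, -0.008]
force: [0.0, 0.3, -0.0]
grip_width: 0.0411
```

arm_command(
  targets=[
    [0, 0, -15, 0, 0, 0],
    [0, 0, -30, 0, 0, 0],
    [0, 0, -35, 0, 0, 0],
    [0, 0, 0, 0, 0, 0],
  ],
)

```text
clock: 10.1
position: [0.5935, 0.2307, 0.1197]
tool_rot: [3.141, 0.0, -0.008]
force: [0.5, 0.3, 0.2]
grip_width: 0.0405
```

```bash
python3 go.py 610.5 -241.3 110;python3 - <<'E'
from h import *
f=grab("side")
im=f["color"][170:362,100:356,::-1]; cv2.imwrite("pics/s6.png",cv2.resize(im,(800,600),interpolation=cv2.INTER_CUBIC))
E
```

```text
t 10.1 at [593.5 230.7 119.7] rpy [179.95   0.    -0.49] grip 40.5 F [0.5 0.3 0.2] j7 -0.22
n 11 dist [  17.  -472.    -9.7] dyaw 0.0
[1.9, 42.9, 0.9, 0, 0, np.float64(-0.0)]
[1.9, 42.9, 0.9, 0, 0, np.float64(-0.0)]
[1.9, 42.9, 0.9, 0, 0, np.float64(-0.0)]
[1.9, 42.9, 0.9, 0, 0, np.float64(-0.0)]
[1.9, 42.9, 0.9, 0, 0, np.float64(-0.0)]
[1.9, 42.9, 0.9, 0, 0, np.float64(-0.0)]
[1.9, 42.9, 0.9, 0, 0, np.float64(-0.0)]
[1.9, 42.9, 0.9, 0, 0, np.float64(-0.0)]
[1.9, 42.9, 0.9, 0, 0, np.float64(-0.0)]
[1.9, 42.9, 0.9, 0, 0, np.float64(-0.0)]
[1.9, 42.9, 0.9, 0, 0, np.float64(-0.0)]
```

View pics/s6.png

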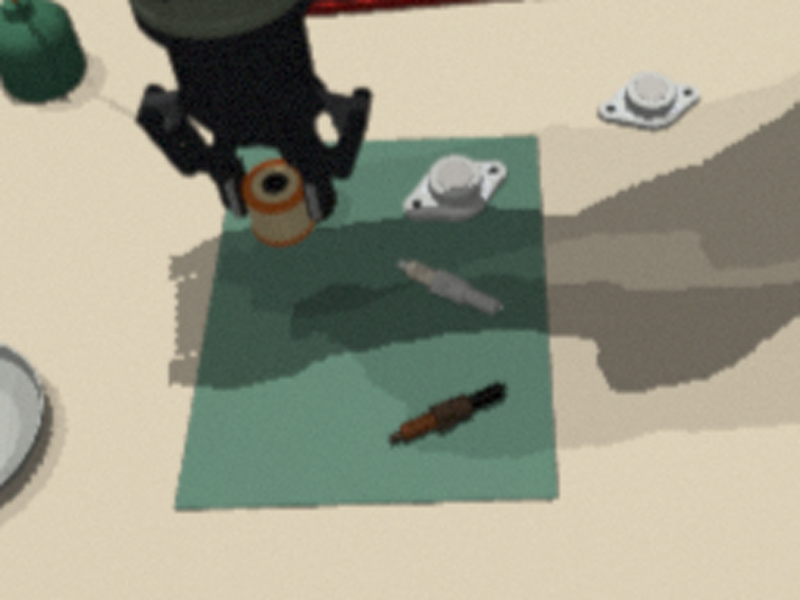

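The new filter is held upright at (280,200), about 47 mm above the used filter. I'll carry it to the octagon.

arm_command(
  targets=[
    [1, 30, 0, 0, 0, 0],
    [2, 43, 0, 0, 0, 0],
    [2, 43, 0, 0, 0, 0],
    [2, 43, 0, 0, 0, 0],
    [2, 43, 0, 0, 0, 0],
    [2, 43, 0, 0, 0, 0],
    [2, 43, 0, 0, 0, 0],
    [2, 43, 0, 0, 0, 0],
  ],
)

```text
clock: 10.95
position: [0.6042, -0.1036, 0.117]
tool_rot: [-3.139, 0.005, 0.004]
force: [0.1, -0.2, -0.3]
grip_width: 0.0407
```

arm_command(
  targets=[
    [2, 43, 0, 0, 0, 0],
    [2, 43, 0, 0, 0, 0],
    [0, 30, 0, 0, 0, 0],
    [0, 15, 0, 0, 0, 0],
    [0, 0, 0, 0, 0, 0],
  ],
)

```text
clock: 11.45
position: [0.6054, -0.247, 0.1159]
tool_rot: [-3.141, 0.007, -0.004]
force: [0.5, 0.9, -0.2]
grip_width: 0.0411
```

```bash
python3 go.py 610.5 -241.3 36.5
```

```text
t 11.45 at [ 605.4 -247.   115.9] rpy [-179.99    0.42   -0.21] grip 41.1 F [ 0.5  0.9 -0.2] j7 0.51
n 2 dist [  5.1   5.7 -79.4] dyaw 0.0
[2.5, -2.9, 39.7, 0, 0, np.float64(-0.0)]
[2.5, -2.9, 39.7, 0, 0, np.float64(-0.0)]
```

arm_command(
  targets=[
    [4.5, -5, 12, 0, 0.4, 0],
    [0, 0, 20, 0, 0, 0],
    [0, 0, 15, 0, 0, 0],
    [0, 0, 12, 0, 0, 0],
    [0, 0, 5, 0, 0, 0],
    [0, 0, 0, 0, 0, 0],
  ],
)

```text
clock: 12.05
position: [0.6117, -0.2323, 0.046]
tool_rot: [-3.137, 0.001, 0.004]
force: [0.5, 0.1, -1.0]
grip_width: 0.0409
```

```bash
python3 go.py 610.5 -241.3 36.5
```

```text
t 12.05 at [ 611.7 -232.3   46. ] rpy [-1.7973e+02  3.0000e-02  2.2000e-01] grip 40.9 F [ 0.5  0.1 -1. ] j7 0.52
n 1 dist [-1.2 -9.  -9.5] dyaw 0.0
[-1.3, 9.0, 9.5, 0, 0, np.float64(-0.0)]
```

arm_command(
  targets=[
    [-1, 8, 0, 0, 0, 0],
    [0, 0, 0, 0, 0, 0],
    [0, 0, 0, 0, 0, 0],
  ],
)

```text
clock: 12.35
position: [0.6113, -0.2413, 0.0471]
tool_rot: [-3.138, -0.001, 0.004]
force: [-0.6, -0.1, 0.0]
grip_width: 0.0408
```

```bash
python3 go.py 610.5 -241.3 36.5
```

```text
t 12.35 at [ 611.3 -241.3   47.1] rpy [-1.7977e+02 -6.0000e-02  2.3000e-01] grip 40.8 F [-0.6 -0.1  0. ] j7 0.53
n 1 dist [ -0.8  -0.  -10.6] dyaw 0.0
[-0.8, 0.0, 10.6, 0, 0, np.float64(-0.0)]
```

arm_command(
  targets=[
    [0, 0, 3, 0, 0, 0],
    [0, 0, 4, 0, 0, 0],
    [0, 0, 2, 0, 0, 0],
    [0, 0, 1, 0, 0, 0],
    [0, 0, 0, 0, 0, 0],
  ],
)

```text
clock: 12.85
position: [0.6116, -0.2416, 0.0371]
tool_rot: [-3.138, -0.002, 0.003]
force: [0.8, -0.2, -0.9]
grip_width: 0.0409
```

```bash
python3 go.py 610.5 -241.3 36.5
```

```text
t 12.85 at [ 611.6 -241.6   37.1] rpy [-1.7978e+02 -1.2000e-01  2.0000e-01] grip 40.9 F [ 0.8 -0.2 -0.9] j7 0.53
n 1 dist [-1.1  0.3 -0.6] dyaw 0.0
[-1.1, -0.3, 0.6, 0, 0, np.float64(-0.0)]
```

arm_command(
  targets=[
    [0, 0, 0.5, 0, 0, 0],
    [0, 0, 0, 0, 0, 0],
    [0, 0, 0, 0, 0, 0],
  ],
  grip=75,
)

```text
clock: 13.15
position: [0.6118, -0.2415, 0.0367]
tool_rot: [-3.138, -0.002, 0.003]
force: [0.4, -0.6, -0.0]
grip_width: 0.0641
```

arm_command(
  targets=[
    [0, 0, -15, 0, 0, 0],
    [0, 0, -30, 0, 0, 0],
    [0, 0, -30, 0, 0, 0],
    [0, 0, 0, 0, 0, 0],
  ],
)

```text
clock: 13.55
position: [0.6115, -0.2421, 0.1169]
tool_rot: [-3.138, -0.002, 0.003]
force: [0.4, -0.1, -0.3]
grip_width: 0.0642
```

```bash
python3 go.py 490.5 228 100 63.4
```

```text
t 13.55 at [ 611.5 -242.1  116.9] rpy [-1.798e+02 -1.200e-01  1.800e-01] grip 64.2 F [ 0.4 -0.1 -0.3] j7 0.51
n 11 dist [-121.   470.1  -16.9] dyaw 63.2
[-10.9, -42.8, 1.5, 0, 0, np.float64(-5.75)]
[-6.5, -43.6, 1.5, 0, 0, np.float64(-5.75)]
[-2.1, -44.1, 1.5, 0, 0, np.float64(-5.75)]
[2.3, -44.1, 1.5, 0, 0, np.float64(-5.75)]
[6.7, -43.6, 1.5, 0, 0, np.float64(-5.75)]
[11.0, -42.7, 1.5, 0, 0, np.float64(-5.75)]
[15.3, -41.4, 1.5, 0, 0, np.float64(-5.75)]
[19.3, -39.7, 1.5, 0, 0, np.float64(-5.75)]
[23.2, -37.5, 1.5, 0, 0, np.float64(-5.75)]
[26.9, -35.0, 1.5, 0, 0, np.float64(-5.75)]
[30.2, -32.2, 1.5, 0, 0, np.float64(-5.75)]
```

arm_command(
  targets=[
    [-8, -30, 0, 0, 0, -5.8],
    [-6.5, -43.5, 0, 0, 0, -5.8],
    [-2, -44, 0, 0, 0, -5.8],
    [2, -44, 0, 0, 0, -5.8],
    [6.5, -43.5, 0, 0, 0, -5.8],
    [11, -42.5, 0, 0, 0, -5.8],
    [15, -41.5, 0, 0, 0, -5.8],
    [19, -39.5, 0, 0, 0, -5.8],
  ],
  grip=50,
)

```text
clock: 14.35
position: [0.5202, 0.0887, 0.1231]
tool_rot: [3.132, -0.007, 0.833]
force: [1.7, -0.3, 0.5]
grip_width: 0.0424
```

arm_command(
  targets=[
    [23, -37, 0, 0, 0, -5.8],
    [26, -34, 0, 0, 0, -5.8],
    [22, -24, 0, 0, 0, -4],
    [8, -8, 0, 0, 0, 0],
    [0, 0, 0, 0, 0, 0],
  ],
)

```text
clock: 14.85
position: [0.479, 0.2242, 0.1257]
tool_rot: [3.129, -0.008, 1.128]
force: [-0.0, 0.3, -0.1]
grip_width: 0.0428
```

```bash
python3 go.py 490.5 228 60 63.4
python3 - <<'E'
from h import *
f=grab("side"); s=bot.observe(); print(proj(f,s["position"]))
im=f["color"][90:330,150:470,::-1]; cv2.imwrite("pics/s7.png",cv2.resize(im,(800,600),interpolation=cv2.INTER_CUBIC))
E
```

```text
t 14.85 at [479.  224.2 125.7] rpy [179.29  -0.47  64.62] grip 42.8 F [-0.   0.3 -0.1] j7 0.58
n 2 dist [ 11.5   3.8 -65.7] dyaw -1.2
[4.2, 4.4, 32.9, 0, 0, np.float64(0.61)]
[4.2, 4.3, 32.9, 0, 0, np.float64(0.61)]
[246.87461137 226.85205148]
```

View pics/s7.png

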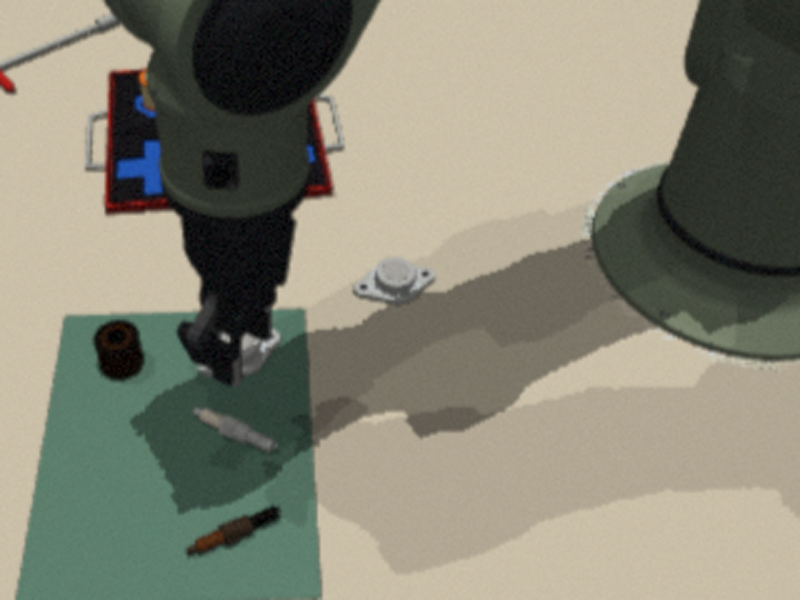

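The gripper hovers behind the new plug, which spans (195,410) to (275,448). The filter shows in its octagon at (150,95), and both used parts are undisturbed.

arm_command(
  targets=[
    [7, 8, 15, 0.7, 0, 0.5],
    [0, 0, 20, 0, -0.4, 0.5],
    [0, 0, 15, 0, 0, 0],
    [0, 0, 5, 0, 0, 0],
    [0, 0, 0, 0, 0, 0],
  ],
)

```text
clock: 15.4
position: [0.4942, 0.2183, 0.0707]
tool_rot: [3.138, -0.0, 1.095]
force: [-0.6, -0.6, 0.6]
grip_width: 0.0428
```

```bash
python3 go.py 491 228 25 63.4
```

```text
t 15.4 at [494.2 218.3  70.7] rpy [179.78  -0.    62.77] grip 42.8 F [-0.6 -0.6  0.6] j7 0.58
n 2 dist [ -3.2   9.7 -45.7] dyaw 0.6
[3.6, -3.7, 22.9, 0, 0, np.float64(-0.32)]
[3.6, -3.7, 22.9, 0, 0, np.float64(-0.32)]
```

arm_command(
  targets=[
    [6, -6, 5, 0, 0, 0],
    [0, 0, 12, 0, 0, 0],
    [0, 0, 12, 0, 0, 0],
    [0, 0, 6, 0, 0, 0],
    [0, 0, 0, 0, 0, 0],
  ],
)

```text
clock: 15.9
position: [0.4926, 0.2261, 0.0343]
tool_rot: [3.136, -0.001, 1.094]
force: [0.3, 0.2, 0.3]
grip_width: 0.0427
```

```bash
python3 go.py 491 228 25 63.4
```

```text
t 15.9 at [492.6 226.1  34.3] rpy [ 1.797e+02 -8.000e-02  6.266e+01] grip 42.7 F [0.3 0.2 0.3] j7 0.56
n 1 dist [-1.6  1.9 -9.3] dyaw 0.7
[0.9, -2.2, 9.3, 0, 0, np.float64(-0.74)]
```

arm_command(
  targets=[
    [1, -2, 3, 0, 0, -0.5],
    [0, 0, 4, 0, 0, 0],
    [0, 0, 2, 0, 0, 0],
    [0, 0, 0, 0, 0, 0],
  ],
)

```text
clock: 16.3
position: [0.4913, 0.2282, 0.0247]
tool_rot: [3.136, -0.002, 1.103]
force: [-0.8, -0.4, -0.6]
grip_width: 0.0427
```

arm_command(
  targets=[
    [0, 0, 0, 0, 0, 0],
    [0, 0, 0, 0, 0, 0],
    [0, 0, 0, 0, 0, 0],
    [0, 0, 0, 0, 0, 0],
    [0, 0, 0, 0, 0, 0],
  ],
  grip=0,
  grip_force=50,
)

```text
clock: 16.8
position: [0.4917, 0.2282, 0.0254]
tool_rot: [3.136, -0.002, 1.103]
force: [-0.1, -0.3, -0.2]
grip_width: 0.0149
```

arm_command(
  targets=[
    [0, 0, -15, 0, 0, 0],
    [0, 0, -30, 0, 0, 0],
    [0, 0, -40, 0, 0, 0],
    [0, 0, 0, 0, 0, 0],
  ],
)

```text
clock: 17.2
position: [0.4908, 0.2279, 0.1155]
tool_rot: [3.136, -0.001, 1.103]
force: [0.6, 0.3, -1.1]
grip_width: 0.0146
```

```bash
python3 go.py 594.5 -123.3 110 97.5
python3 - <<'E'
from h import *
f=grab("side"); s=bot.observe(); print(proj(f,s["position"]))
im=f["color"][170:362,100:356,::-1]; cv2.imwrite("pics/s8.png",cv2.resize(im,(800,600),interpolation=cv2.INTER_CUBIC))
E
```

```text
t 17.2 at [490.8 227.9 115.5] rpy [ 1.797e+02 -7.000e-02  6.318e+01] grip 14.6 F [ 0.6  0.3 -1.1] j7 0.57
n 8 dist [ 103.7 -351.2   -5.5] dyaw 34.3
[-33.3, 31.4, 0.7, 0, 0, np.float64(-4.29)]
[-35.6, 28.8, 0.7, 0, 0, np.float64(-4.29)]
[-37.6, 26.1, 0.7, 0, 0, np.float64(-4.29)]
[-39.5, 23.2, 0.7, 0, 0, np.float64(-4.29)]
[-41.1, 20.1, 0.7, 0, 0, np.float64(-4.29)]
[-42.5, 17.0, 0.7, 0, 0, np.float64(-4.29)]
[-43.7, 13.8, 0.7, 0, 0, np.float64(-4.29)]
[-44.6, 10.5, 0.7, 0, 0, np.float64(-4.29)]
[241.65732414 232.32941474]
```

View pics/s8.png

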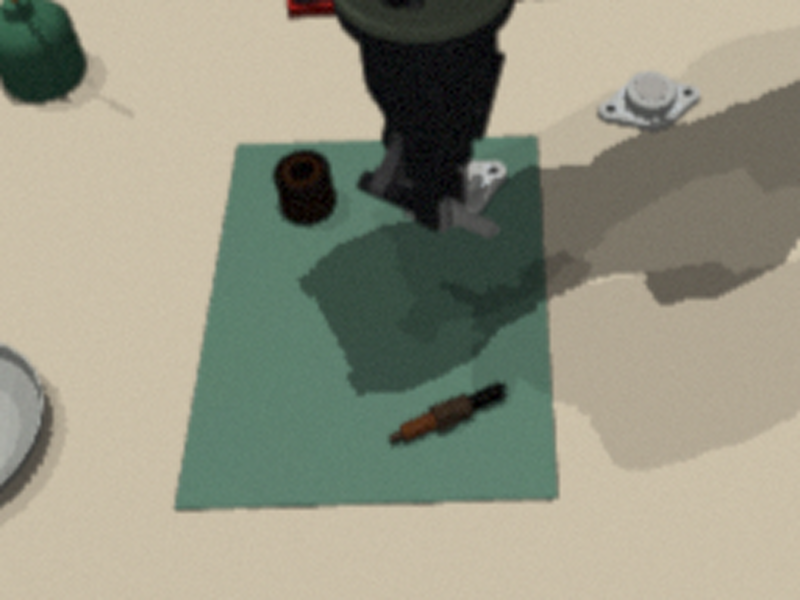

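The plug is held: its threaded end shows at (470,215) and its place on the mat is empty. I'll carry it to the cross.

arm_command(
  targets=[
    [-20, 19, 0, 0, 0, -4.3],
    [-35, 29, 0, 0, 0, -4.3],
    [-37.5, 26, 0, 0, 0, -4.3],
    [-39.5, 23, 0, 0, 0, -4.3],
    [-41, 20, 0, 0, 0, -4.3],
    [-42.5, 17, 0, 0, 0, -4.3],
    [-43.5, 14, 0, 0, 0, -4.3],
    [-35, 11, 0, 0, 0, -4],
  ],
)

```text
clock: 18.05
position: [0.5933, -0.0998, 0.1144]
tool_rot: [3.141, -0.0, 1.732]
force: [0.7, -0.1, -0.2]
grip_width: 0.0148
```

arm_command(
  targets=[
    [-15, 6, 0, 0, 0, 0],
    [0, 0, 0, 0, 0, 0],
    [0, 0, 0, 0, 0, 0],
  ],
)

```text
clock: 18.35
position: [0.601, -0.1212, 0.1133]
tool_rot: [-3.14, 0.001, 1.727]
force: [-0.5, 0.2, 0.2]
grip_width: 0.0148
```

```bash
python3 go.py 594.5 -123.3 60 97.5
```

```text
t 18.35 at [ 601.  -121.2  113.3] rpy [-1.7989e+02  6.0000e-02  9.8930e+01] grip 14.8 F [-0.5  0.2  0.2] j7 1.7
n 2 dist [ -6.5  -2.1 -53.3] dyaw -1.4
[-0.5, -3.4, 26.6, 0, 0, np.float64(0.71)]
[-0.6, -3.4, 26.6, 0, 0, np.float64(0.71)]
```

arm_command(
  targets=[
    [-1, -6, 15, 0, 0, 1],
    [0, 0, 20, 0, 0, 0],
    [0, 0, 15, 0, 0, 0],
    [0, 0, 5, 0, 0, 0],
    [0, 0, 0, 0, 0, 0],
    [0, 0, 0, 0, 0, 0],
  ],
)

```text
clock: 18.95
position: [0.5941, -0.1175, 0.0571]
tool_rot: [-3.139, -0.0, 1.714]
force: [0.6, -0.4, 0.6]
grip_width: 0.0145
```

```bash
python3 go.py 594.5 -123.3 27 97.5
python3 - <<'E'
from h import *
f=grab("side"); s=bot.observe(); print(proj(f,s["position"]))
im=f["color"][80:200,150:310,::-1]; cv2.imwrite("pics/s9.png",cv2.resize(im,(800,600),interpolation=cv2.INTER_CUBIC))
E
```

```text
t 18.95 at [ 594.1 -117.5   57.1] rpy [-1.7985e+02 -2.0000e-02  9.8200e+01] grip 14.5 F [ 0.6 -0.4  0.6] j7 1.66
n 1 dist [  0.4  -5.8 -30.1] dyaw -0.7
[-5.8, -0.4, 30.1, 0, 0, np.float64(0.7)]
[212.78389967 142.90356268]
```

View pics/s9.png

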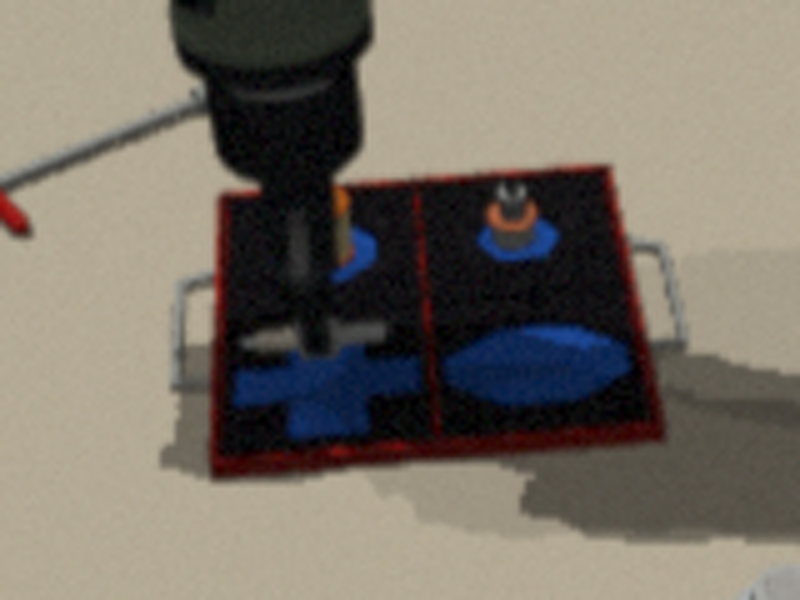

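The plug is level and parallel to the slot. Its middle is at column 314, against 329 for the cross; part of that is parallax. I'll shift it a further −3 mm in x and lower it.

arm_command(
  targets=[
    [-5.5, -3.5, 4, 0, 0, 0.5],
    [0, 0, 8, 0, 0, 0],
    [0, 0, 8, 0, 0, 0],
    [0, 0, 3, 0, 0, 0],
    [0, 0, 0, 0, 0, 0],
    [0, 0, 0, 0, 0, 0],
  ],
)

```text
clock: 19.6
position: [0.5918, -0.1245, 0.0333]
tool_rot: [-3.141, 0.0, 1.704]
force: [0.4, 0.2, -0.9]
grip_width: 0.0142
```

```bash
python3 go.py 592 -123.3 27.4 97.5
```

```text
t 19.6 at [ 591.8 -124.5   33.3] rpy [-1.7996e+02  1.0000e-02  9.7610e+01] grip 14.2 F [ 0.4  0.2 -0.9] j7 1.66
n 1 dist [ 0.2  1.2 -5.9] dyaw -0.1
[1.2, 0.4, 5.9, 0, 0, np.float64(0.11)]
```

arm_command(
  targets=[
    [1, 0, 2, 0, 0, 0],
    [0, 0, 2.5, 0, 0, 0],
    [0, 0, 1, 0, 0, 0],
    [0, 0, 0, 0, 0, 0],
  ],
)

```text
clock: 20.0
position: [0.5919, -0.1232, 0.0276]
tool_rot: [-3.141, 0.0, 1.704]
force: [0.1, -0.8, -0.6]
grip_width: 0.0143
```

arm_command(
  targets=[
    [0, 0, 0, 0, 0, 0],
    [0, 0, 0, 0, 0, 0],
    [0, 0, 0, 0, 0, 0],
  ],
  grip=42,
)

```text
clock: 20.3
position: [0.5921, -0.1232, 0.0279]
tool_rot: [3.141, 0.0, 1.704]
force: [-0.2, -0.4, -0.4]
grip_width: 0.0361
```

arm_command(
  targets=[
    [0, 0, -10, 0, 0, 0],
    [0, 0, -25, 0, 0, 0],
    [0, 0, -40, 0, 0, 0],
    [0, 0, 0, 0, 0, 0],
  ],
)

```text
clock: 20.7
position: [0.5919, -0.1231, 0.1068]
tool_rot: [-3.141, 0.0, 1.704]
force: [1.1, -0.2, -0.9]
grip_width: 0.0359
```

```bash
python3 go.py 491.6 141 110 120
```

```text
t 20.7 at [ 591.9 -123.1  106.8] rpy [-179.96    0.     97.64] grip 35.9 F [ 1.1 -0.2 -0.9] j7 1.68
n 7 dist [-100.3  264.1    3.2] dyaw 22.4
[39.3, -9.2, -0.5, 0, 0, np.float64(-3.19)]
[39.7, -7.0, -0.5, 0, 0, np.float64(-3.19)]
[40.1, -4.8, -0.5, 0, 0, np.float64(-3.19)]
[40.3, -2.5, -0.5, 0, 0, np.float64(-3.19)]
[40.4, -0.3, -0.5, 0, 0, np.float64(-3.19)]
[40.3, 2.0, -0.5, 0, 0, np.float64(-3.19)]
[40.1, 4.2, -0.5, 0, 0, np.float64(-3.19)]
```

arm_command(
  targets=[
    [28, -7, 0, 0, 0, -3.2],
    [40, -7, 0, 0, 0, -3.2],
    [40, -5, 0, 0, 0, -3.2],
    [40, -2.5, 0, 0, 0, -3.2],
    [40, 0, 0, 0, 0, -3.2],
    [35, 2, 0, 0, 0, -3.2],
    [20, 2, 0, 0, 0, -2.5],
    [8, 0, 0, 0, 0, 0],
  ],
  grip=80,
)

```text
clock: 21.5
position: [0.4988, 0.1185, 0.1123]
tool_rot: [3.134, 0.006, 2.093]
force: [-0.0, -0.7, 0.4]
grip_width: 0.0685
```

arm_command(
  targets=[
    [0, 0, 0, 0, 0, 0],
    [0, 0, 0, 0, 0, 0],
  ],
)

```text
clock: 21.7
position: [0.4991, 0.1182, 0.1129]
tool_rot: [3.134, 0.006, 2.092]
force: [-0.1, -0.7, -0.2]
grip_width: 0.0684
```

```bash
python3 go.py 491.6 141 60 120
python3 - <<'E'
from h import *
f=grab("side")
a=f["color"][80:200,170:330,::-1]; cv2.imwrite("pics/s10.png",cv2.resize(a,(800,600),interpolation=cv2.INTER_CUBIC))
E
```

```text
t 21.7 at [499.1 118.2 112.9] rpy [179.54   0.36 119.86] grip 68.4 F [-0.1 -0.7 -0.2] j7 1.51
n 2 dist [ -7.5  22.8 -52.9] dyaw 0.1
[11.8, 2.4, 26.5, 0, 0, np.float64(-0.07)]
[11.7, 2.4, 26.5, 0, 0, np.float64(-0.07)]
```

View pics/s10.png

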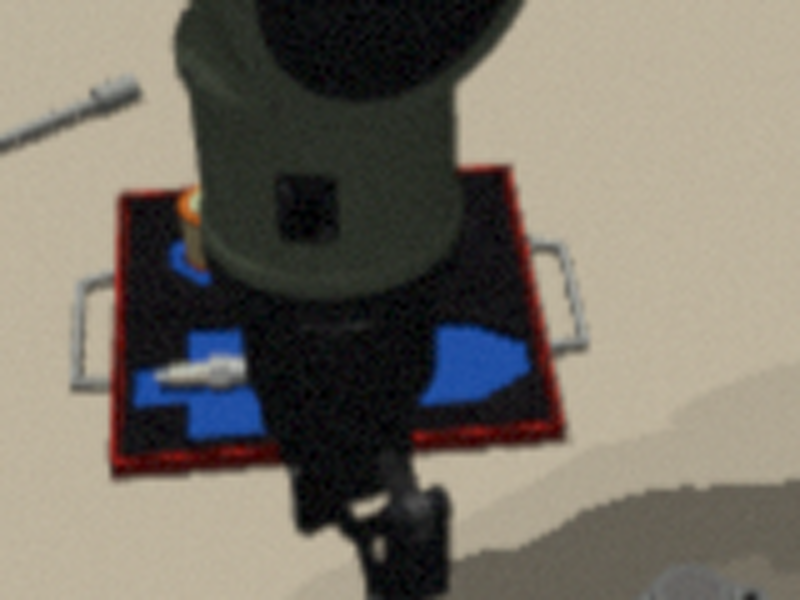

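The plug lies along the slot, its visible end at (155,375). The cover is next: centre the gripper and go down.

arm_command(
  targets=[
    [16, 3, 12, 0.4, 0, 0],
    [5, 1, 15, 0, -0.3, 0],
    [0, 0, 12, 0, 0, 0],
    [0, 0, 0, 0, 0, 0],
    [0, 0, 0, 0, 0, 0],
  ],
)

```text
clock: 22.25
position: [0.4951, 0.1324, 0.0727]
tool_rot: [3.141, 0.014, 2.08]
force: [-0.4, -0.0, -0.6]
grip_width: 0.0683
```

```bash
python3 go.py 491.6 141 30 120
```

```text
t 22.25 at [495.1 132.4  72.7] rpy [179.94   0.8  119.18] grip 68.3 F [-0.4 -0.  -0.6] j7 1.44
n 1 dist [ -3.5   8.6 -42.7] dyaw 0.8
[9.2, 1.1, 42.7, 0, 0, np.float64(-0.82)]
```

arm_command(
  targets=[
    [9, 1, 4, 0, 0.8, -0.8],
    [0, 0, 10, 0, 0, 0],
    [0, 0, 10, 0, 0, 0],
    [0, 0, 6, 0, 0, 0],
    [0, 0, 0, 0, 0, 0],
    [0, 0, 0, 0, 0, 0],
  ],
)

```text
clock: 22.85
position: [0.4921, 0.1402, 0.0406]
tool_rot: [3.14, -0.001, 2.093]
force: [-0.6, -0.0, 0.6]
grip_width: 0.0685
```

```bash
python3 go.py 491.6 141 32 120
python3 - <<'E'
from h import *
f=grab("side"); s=bot.observe(); print(proj(f,s["position"]))
im=f["color"][190:286,180:308,::-1]; cv2.imwrite("pics/s11.png",cv2.resize(im,(800,600),interpolation=cv2.INTER_CUBIC))
E
```

```text
t 22.85 at [492.1 140.2  40.6] rpy [ 1.7990e+02 -6.0000e-02  1.1993e+02] grip 68.5 F [-0.6 -0.   0.6] j7 1.43
n 1 dist [-0.5  0.8 -8.6] dyaw 0.1
[0.9, -0.1, 8.6, 0, 0, np.float64(-0.07)]
[244.9371777  221.10153377]
```

View pics/s11.png

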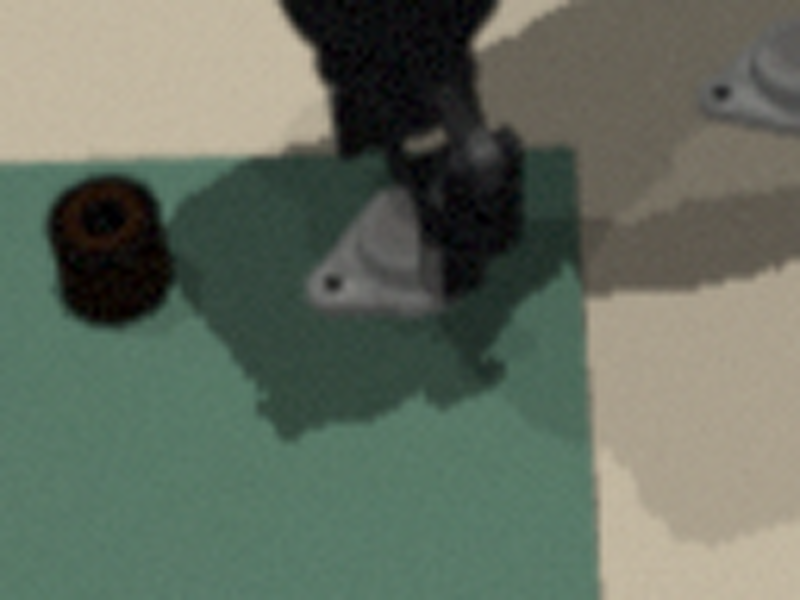

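The near finger stands at the dome's side at (450,270), across from the ear axis, and the ear at (330,285) is clear. I'll lower, grip and lift.

arm_command(
  targets=[
    [1, 0, 3, 0, 0, 0],
    [0, 0, 3, 0, 0, 0],
    [0, 0, 1.5, 0, 0, 0],
    [0, 0, 0, 0, 0, 0],
  ],
)

```text
clock: 23.3
position: [0.4919, 0.1413, 0.0332]
tool_rot: [3.139, -0.001, 2.093]
force: [-0.0, -0.0, -0.2]
grip_width: 0.0684
```

arm_command(
  targets=[
    [0, 0, 0, 0, 0, 0],
    [0, 0, 0, 0, 0, 0],
    [0, 0, 0, 0, 0, 0],
    [0, 0, 0, 0, 0, 0],
    [0, 0, 0, 0, 0, 0],
  ],
  grip=0,
  grip_force=60,
)

```text
clock: 23.8
position: [0.4921, 0.1414, 0.034]
tool_rot: [3.138, -0.0, 2.093]
force: [0.3, -0.4, -1.1]
grip_width: 0.0368
```

arm_command(
  targets=[
    [0, 0, -10, 0, 0, 0],
    [0, 0, -25, 0, 0, 0],
    [0, 0, -40, 0, 0, 0],
    [0, 0, 0, 0, 0, 0],
  ],
)

```text
clock: 24.2
position: [0.4912, 0.1412, 0.1124]
tool_rot: [3.14, -0.001, 2.094]
force: [0.5, 0.4, -2.4]
grip_width: 0.037
```

```bash
python3 go.py 474.5 -138.7 110 97.5
python3 - <<'E'
from h import *
f=grab("side")
im=f["color"][190:286,180:308,::-1]; cv2.imwrite("pics/s12.png",cv2.resize(im,(800,600),interpolation=cv2.INTER_CUBIC))
E
```

```text
t 24.2 at [491.2 141.2 112.4] rpy [ 1.7993e+02 -5.0000e-02  1.1996e+02] grip 37.0 F [ 0.5  0.4 -2.4] j7 1.47
n 7 dist [ -16.7 -279.9   -2.4] dyaw -22.5
[-33.4, -22.0, 0.3, 0, 0, np.float64(3.21)]
[-34.6, -20.1, 0.3, 0, 0, np.float64(3.21)]
[-35.7, -18.2, 0.3, 0, 0, np.float64(3.21)]
[-36.7, -16.1, 0.3, 0, 0, np.float64(3.21)]
[-37.5, -14.1, 0.3, 0, 0, np.float64(3.21)]
[-38.2, -11.9, 0.3, 0, 0, np.float64(3.21)]
[-38.8, -9.8, 0.3, 0, 0, np.float64(3.21)]
```

View pics/s12.png

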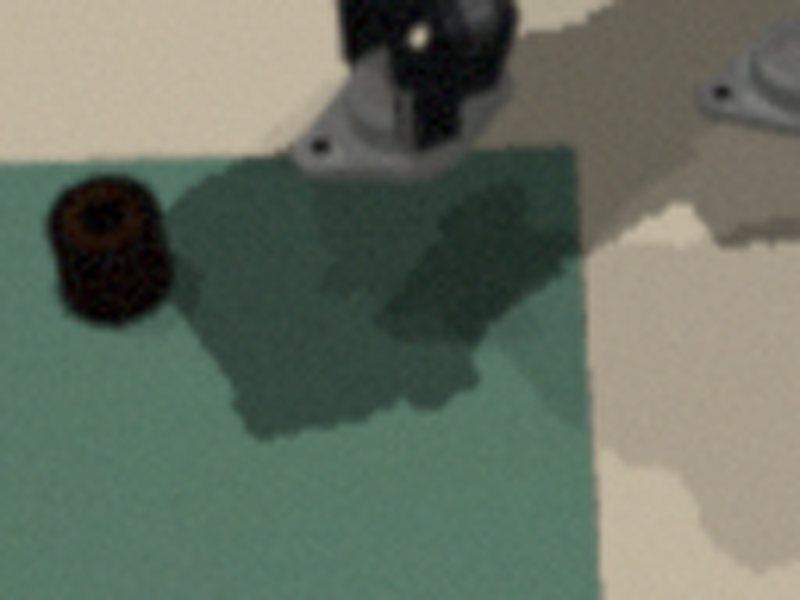

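The cover is lifted level, its ear at (320,145). I'll carry it to the lozenge and turn it −22.5°.

arm_command(
  targets=[
    [-20, -13, 0, 0, 0, 3.2],
    [-34.5, -20, 0, 0, 0, 3.2],
    [-35.5, -18, 0, 0, 0, 3.2],
    [-36.5, -16, 0, 0, 0, 3.2],
    [-37.5, -14, 0, 0, 0, 3.2],
    [-38, -12, 0, 0, 0, 3.2],
    [-35, -10, 0, 0, 0, 3.2],
    [-18, -5, 0, 0, 0, 0],
  ],
)

```text
clock: 25.05
position: [0.4679, -0.1436, 0.1078]
tool_rot: [-3.138, -0.003, 1.693]
force: [-1.0, -0.6, -1.2]
grip_width: 0.0371
```

arm_command(
  targets=[
    [0, 0, 0, 0, 0, 0],
    [0, 0, 0, 0, 0, 0],
  ],
)

```text
clock: 25.25
position: [0.4666, -0.1464, 0.1069]
tool_rot: [-3.137, -0.003, 1.688]
force: [0.3, 0.4, -1.5]
grip_width: 0.0373
```

```bash
python3 go.py 475.5 -138.7 60 97.5
```

```text
t 25.25 at [ 466.6 -146.4  106.9] rpy [-179.71   -0.18   96.72] grip 37.3 F [ 0.3  0.4 -1.5] j7 1.72
n 2 dist [  8.9   7.7 -46.9] dyaw 0.8
[3.3, 4.9, 23.5, 0, 0, np.float64(-0.39)]
[3.3, 4.9, 23.5, 0, 0, np.float64(-0.39)]
```

arm_command(
  targets=[
    [5.5, 8, 10, -0.3, 0, -0.7],
    [0, 0, 15, 0, 0, 0],
    [0, 0, 12, 0, 0, 0],
    [0, 0, 3, 0, 0, 0],
    [0, 0, 0, 0, 0, 0],
    [0, 0, 0, 0, 0, 0],
  ],
)

```text
clock: 25.85
position: [0.476, -0.1333, 0.063]
tool_rot: [3.141, -0.005, 1.71]
force: [0.8, -0.3, -0.8]
grip_width: 0.0373
```

```bash
python3 go.py 475.5 -138.7 36 97.5
python3 - <<'E'
from h import *
f=grab("side"); s=bot.observe(); print(proj(f,s["position"]))
im=f["color"][80:200,170:330,::-1]; cv2.imwrite("pics/s13.png",cv2.resize(im,(800,600),interpolation=cv2.INTER_CUBIC))
E
```

```text
t 25.85 at [ 476.  -133.3   63. ] rpy [179.95  -0.31  98.  ] grip 37.3 F [ 0.8 -0.3 -0.8] j7 1.69
n 1 dist [ -0.5  -5.4 -27. ] dyaw -0.5
[-5.3, -1.3, 27.0, 0, 0, np.float64(0.5)]
[256.32211107 137.74963849]
```

View pics/s13.png

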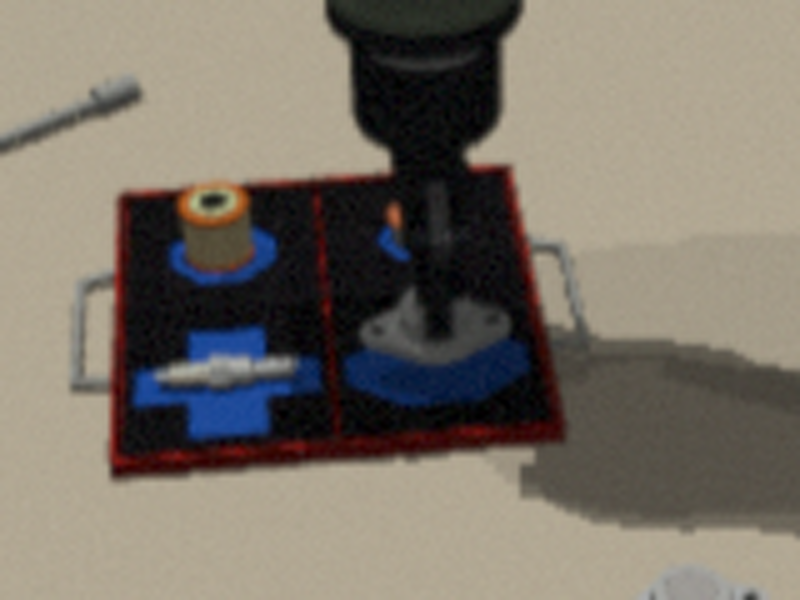

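The filter stands in the octagon and the plug lies in the slot. The held cover spans columns 360–511 over the lozenge's 345–530, so it is centred and aligned. Lowering now.

arm_command(
  targets=[
    [-5, -1, 4, 0, 0, 0],
    [0, 0, 8, 0, 0, 0],
    [0, 0, 8, 0, 0, 0],
    [0, 0, 2, 0, 0, 0],
    [0, 0, 0, 0, 0, 0],
    [0, 0, 0, 0, 0, 0],
  ],
)

```text
clock: 26.5
position: [0.4761, -0.1392, 0.0398]
tool_rot: [3.139, -0.005, 1.709]
force: [-1.0, 0.4, -1.0]
grip_width: 0.037
```

```bash
python3 go.py 475.5 -138.7 36 97.5
```

```text
t 26.5 at [ 476.1 -139.2   39.8] rpy [179.87  -0.28  97.95] grip 37.0 F [-1.   0.4 -1. ] j7 1.69
n 1 dist [-0.6  0.5 -3.8] dyaw -0.4
[0.6, -0.5, 3.8, 0, 0, np.float64(0.45)]
```

arm_command(
  targets=[
    [0, 0, 2, 0, 0, 0],
    [0, 0, 1.5, 0, 0, 0],
    [0, 0, 0.5, 0, 0, 0],
    [0, 0, 0, 0, 0, 0],
  ],
)

```text
clock: 26.9
position: [0.4764, -0.1392, 0.0359]
tool_rot: [3.139, -0.005, 1.71]
force: [-0.2, 0.3, -0.1]
grip_width: 0.037
```

arm_command(
  targets=[
    [0, 0, 0, 0, 0, 0],
    [0, 0, 0, 0, 0, 0],
    [0, 0, 0, 0, 0, 0],
  ],
  grip=75,
)

```text
clock: 27.2
position: [0.4766, -0.1392, 0.0361]
tool_rot: [3.138, -0.004, 1.71]
force: [0.2, 0.4, -0.2]
grip_width: 0.0638
```

arm_command(
  targets=[
    [0, 0, -10, 0, 0, 0],
    [0, 0, -25, 0, 0, 0],
    [0, 0, -40, 0, 0, 0],
    [0, 0, -40, 0, 0, 0],
    [0, 0, 0, 0, 0, 0],
  ],
)

```text
clock: 27.7
position: [0.4757, -0.1394, 0.1573]
tool_rot: [3.14, -0.005, 1.71]
force: [-0.2, -1.0, -0.4]
grip_width: 0.0642
```

arm_command(
  targets=[
    [30, 0, -10, 0, 0, 0],
    [45, 0, 0, 0, 0, 0],
    [45, 0, 0, 0, 0, 0],
    [45, 0, 0, 0, 0, 0],
    [30, 0, 0, 0, 0, 0],
    [15, 0, 0, 0, 0, 0],
    [0, 0, 0, 0, 0, 0],
    [0, 0, 0, 0, 0, 0],
  ],
)

```text
clock: 28.5
position: [0.4456, 0.0746, 0.1736]
tool_rot: [3.133, -0.003, 1.708]
force: [0.9, 0.1, -0.0]
grip_width: 0.0641
```

Run:
```python
from h import *
from meas import blobs
print(bot.observe()["position"],bot.observe()["force"])
f=grab("top"); g=grab("side"); np.savez("topE.npz",**f); np.savez("sideE.npz",**g)
a=cv2.resize(f["color"][110:240,90:410,::-1],(800,325),interpolation=cv2.INTER_CUBIC); b=cv2.resize(g["color"][90:230,150:450,::-1],(590,275),interpolation=cv2.INTER_CUBIC)
b=cv2.copyMakeBorder(b,0,0,0,210,0); cv2.imwrite("pics/end.png",np.vstack([a,b]))
N={"filter":(.6108,-.2410,.044),"drain":(.4929,-.2568,.042),"plug":(.5947,-.1233,.022),"cover":(.4771,-.1388,.028)}
for n,q in(("top",f),("side",g)):
    P=cloud(q)
    for k,(x,y,zt) in N.items():
        m=(np.hypot(P[...,0]-x,P[...,1]-y)<.055)&(P[...,2]>.0145)&(P[...,2]<.1)&(q["depth"]>0)
        bl=blobs(q,m,5)
        if not bl: print(n,k,"none");continue
        m=max(bl,key=lambda b:b[1])[2]; z=np.percentile(P[m][:,2],95); t=P[m]; t=t[t[:,2]>z-.005] 
        w,V=np.linalg.eigh(np.cov(P[m][:,:2].T))
        print(n,k,m.sum(),"ztop",z.round(4),"exp",zt,"top off mm",((t[:,:2].mean(0)-[x,y])*1000).round(1),"axis",np.degrees(np.arctan2(V[1,1],V[0,1])).round(1))
```

```text
[0.44559912 0.07459996 0.17362721] [ 0.88866296  0.07488571 -0.03574179]
top filter 285 ztop 0.0479 exp 0.044 top off mm [ 0.3 -2.5] axis 107.7
top drain 124 ztop 0.0431 exp 0.042 top off mm [ 1.4 -3.3] axis 120.7
top plug 128 ztop 0.025 exp 0.022 top off mm [-5.6 -1.4] axis -171.8
top cover 11 ztop 0.0181 exp 0.028 top off mm [ 24.7 -42.9] axis 172.5
side filter 189 ztop 0.0457 exp 0.044 top off mm [0.4 3.9] axis -149.3
side drain 35 ztop 0.0279 exp 0.042 top off mm [4.8 7.8] axis 136.2
side plug 93 ztop 0.0222 exp 0.022 top off mm [-3.5  4.4] axis -172.3
side cover 98 ztop 0.0301 exp 0.028 top off mm [4.2 4. ] axis 101.5
```

View pics/end.png

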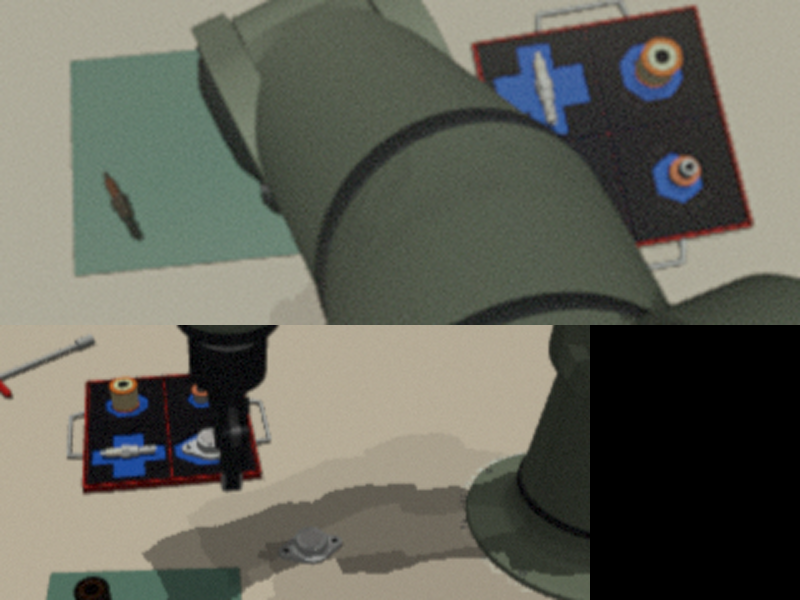

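The filter, drain plug and spark plug sit centred to within about 5 mm. The arm half hides the cover, so I'll back away and check it.

arm_command(
  targets=[
    [30, 0, -20, 0, 0, 0],
    [45, 0, -15, 0, 0, 0],
    [45, 0, -15, 0, 0, 0],
    [45, 0, -15, 0, 0, 0],
    [45, 0, 0, 0, 0, 0],
    [45, 0, 0, 0, 0, 0],
    [20, 0, 0, 0, 0, 0],
    [0, 0, 0, 0, 0, 0],
  ],
)

```text
clock: 29.4
position: [0.4128, 0.3472, 0.2417]
tool_rot: [3.134, -0.002, 1.687]
force: [-0.4, -0.6, 0.1]
grip_width: 0.0641
```

Run:
```python
from h import *
from meas import blobs
print(bot.observe()["position"],bot.observe()["qd"].round(3))
f=grab("top"); g=grab("side")
a=cv2.resize(f["color"][110:240,90:410,::-1],(800,325),interpolation=cv2.INTER_CUBIC); b=cv2.resize(g["color"][80:190,170:330,::-1],(400,275),interpolation=cv2.INTER_CUBIC)
b=cv2.copyMakeBorder(b,0,0,0,400,0); cv2.imwrite("pics/end2.png",np.vstack([a,b]))
for n,q in(("top",f),("side",g)):
    P=cloud(q)
    for k,(x,y,zt) in {"drain":(.4929,-.2568,.042),"cover":(.4771,-.1388,.028),"used_filter":(.6,.152,.042),"used_plug":(.484,.3205,.02)}.items():
        m=(np.hypot(P[...,0]-x,P[...,1]-y)<.05)&(P[...,2]>.0145)&(P[...,2]<.07)&(q["depth"]>0)
        t=P[m]; z=np.percentile(t[:,2],95); t=t[t[:,2]>z-.005] 
        print(n,k,m.sum(),"ztop",z.round(4),"exp",zt,"off mm",((t[:,:2].mean(0)-[x,y])*1000).round(1))
```

```text
[0.41277513 0.34717375 0.24170597] [ 0.011 -0.005  0.021  0.013 -0.003 -0.     0.015]
top drain 321 ztop 0.0407 exp 0.042 off mm [ 1.3 -3.1]
top cover 351 ztop 0.0312 exp 0.028 off mm [-2.  -1.7]
top used_filter 237 ztop 0.046 exp 0.042 off mm [ 0.5 -2.2]
top used_plug 127 ztop 0.0218 exp 0.02 off mm [ 1.1 -1.5]
side drain 4 ztop 0.0168 exp 0.042 off mm [21.7  7.3]
side cover 3 ztop 0.0153 exp 0.028 off mm [32.4  1.8]
side used_filter 327 ztop 0.0438 exp 0.042 off mm [0.9 2.5]
side used_plug 186 ztop 0.0205 exp 0.02 off mm [-0.1  2.4]
```

View pics/end2.png

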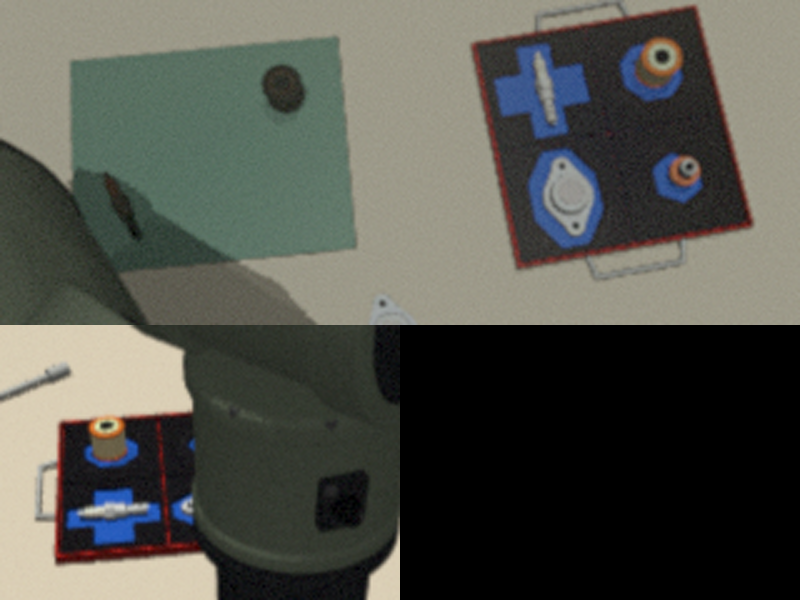

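The top view shows all four parts seated in their own recesses and both used parts where they began. I'm handing the job in.

```bash
python3 -c "
from workcell import bot
print(bot.job_done())"
```

```text
the job is handed in; nothing more can be done
None
```

I placed the drain plug, filter, spark plug and filter cover in their recesses in that order and handed the job in at about 29.5 s of the 106 s allowed. No verdict was reported.

- **Position and fit:** my last checks put every part within about 6 mm of its recess centre, against the 15 mm allowed. All look flat and the right way up, and the spark plug lies within about 1° of its slot.
- **Used parts:** both measured within 3 mm of where they began.
- **Wrist force:** no reading after any move passed 3 N.

**What disagreed:**
- The two cameras differ by about 5–6 mm in y for raised parts. I used their mean.
- Top-camera heights for the filter, cover and spark plug read 3–4 mm high. It read the used filter 4 mm high too, so I put this down to depth bias and not poor seating.
- In the last side view the arm hid the drain plug and most of the cover. Their final positions rest on the top view, plus earlier side pictures of the released drain plug and of the cover, partly hidden.

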